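Run a thread tap to the bottom of a flanged boss

TASK

Swing the yellow clamp fully shut onto the pale-blue block, then use the red knob of the tap wrench to run the tap clockwise to the bottom of the blind hole: half a turn forward counted from where it starts to bite, a quarter turn back, half a turn forward again from there, a quarter back, and so on until you feel it bottom (after about one turn of new thread, on the third forward stroke). Stop as soon as it bottoms, without wrenching the block round in its springy jaws, leave the tap in at the bottom with the clamp shut, let go, and leave the other things on the bench where they are.

Things in the scene. Friction and masses are not known exactly. Their poses are not given: they have to be found in the camera images.
- tap_axis (a point): Fixed point on the vertical axis of the tap, 118 mm above the bench, at mid height of the red knob. Its x axis is the stand's x axis (the stand is a 220 x 320 x 12 mm grey plate, long along y; the clamp is on the -y side). The crank hub on this axis is 30 mm across, its top 99 mm above the bench.
- crank_knob (a point): Centre of the grip of the red upright knob on the crank, 50 mm from the tap axis: 22 mm across, underside 94 mm, top 136 mm above the bench. It spins freely on its pin, so it can be pinched from above and led round the axis with the hand's direction unchanged; nothing in its way is higher than 100 mm. Crank arm below it, top 93 mm. Crank and knob sink 2 mm per turn clockwise and rise when turned back.
- pointer (a point): Outer end of the orange telltale pointer, 34 mm from the tap axis, 65 mm above the bench, under the crank. The crank pushes it ahead (clockwise from above) and leaves it behind when turned back: it shows how far the tap has been in. New thread resists with about 0.22 N m (4.4 N at the knob). At the bottom, 325 to 375 degrees past its start, it stops dead; exactly where must be felt.
- crank (a joint): Angle of the crank relative to the pointer, rad: 0 while it pushes the pointer (cutting), negative when turned back (-1.57 = a quarter turn back). Almost free while negative. It starts 10 to 35 degrees back, loose before it bites. Never turn it back half a turn.
- block: Pale-blue acrylic flange, 100 x 100 x 20 mm, with a 40 mm boss, boss top 45 mm above the bench; origin under its centre on the tap axis, 12 mm above the bench, x axis along the stand's at rest. Rubber jaws let it give round the tap axis like a spring of 5 N m per rad (20 N at the knob: 0.2 rad). About 0.045 rad is usual while cutting; beyond 0.2 rad the thread is spoilt.
- clamp (a joint): Angle of the yellow swing clamp, rad: starts open between 0 and 0.4, 1.57 fully shut against its stop with its pad over the edge of the block. It shuts anticlockwise seen from above, with 0.12 N m of friction (under 2 N at its knob), and stays where it is left.
- clamp_knob (a point): Centre of the grip of the clamp's black upright knob, 70 mm from the clamp's pivot: 21 mm across, 42 mm tall, underside 47 mm and top 89 mm above the bench, spinning freely on its pin. The yellow arm below it has its top 44 mm above the bench.
- clamp_pivot (a point): Fixed point on the vertical pivot axis of the clamp, 71 mm above the bench, at mid height of the clamp's knob; 95 mm from the tap axis on the stand's -y side.
- paste_jar: Bystander: small jar with green cap, 32 mm across, 45 mm tall, on the stand's plate; origin under its centre.
- spare_block: Bystander: small pale-blue spare flange, 50 x 50 mm, 26 mm tall, on the stand's plate; origin under its centre.
- beaker: Bystander: glass beaker, 72 mm across, 95 mm tall, on the blue tray; origin under its centre.
- tape: Bystander: white roll of tape, 60 mm across, 25 mm tall, on the blue tray; origin under its centre.
- driver: Bystander: screwdriver with red handle, lying on the bench; origin under it.
- tip_box: Bystander: blue pipette tip box, 85 x 120 x 60 mm; origin under its centre.
- bottle: Bystander: bottle with blue cap, 66 mm across, 170 mm tall; origin under its centre.

How it is judged:
By the outcome, as a careful person would: the job done as asked, in the order asked, and still so for the second after the job is handed in, with the robot touching nothing.
It also fails if it takes over 72 s, if anything falls off the work surface, if the arm or the gripper's body presses on something with over 40 N, if the wrist force passes 120 N, or if a joint passes its speed limit or range.

ROBOT

A 6-joint arm with a two-finger parallel gripper is mounted at the origin on the work surface. World frame = base frame: x ahead of the robot, y to its left, z up, the work surface at z = 0. Lengths are in m, angles in rad, forces in N, time in s.
With the tool pointing down it reaches from about 0.325 to 0.85 m from the base axis. Payload 4.4 kg.
Tool frame: the origin (TCP) lies where the fingers leave the gripper's body, on its centre line; the fingertips stand 97 mm ahead of it and the grasp point (between the pads) lies 78 mm ahead of it; z points along the fingers, x is the direction in which the jaws open and shut, and the axes are right-handed (so a half turn about z gives the same grasp; the last joint's range is limited). The gripper opens to 94 mm and grips with 3 to 60 N. Pads are 16 mm wide; open, the fingers measure 119 mm over their backs; the gripper's body (75 mm by 177 mm) begins 78 mm behind the grasp point.
Start: joints at [1.131, 0.207, 1.542, -0, 1.393, -0.15], TCP at [0.164, 0.551, 0.303] pointing down, gripper open.
Joint ranges: [-2.73, 2.73], [-0.86, 2.22], [0.23, 2.46], [-1.11, 4.25], [0.08, 2.63], [-2.82, 2.82]. Speed limits (rad/s): [2.79, 2.79, 3.14, 3.14, 3.14, 3.14].

INTERFACE

Orientations are given as a rotation vector (axis times angle).
In Python, from station import * gives the robot as it stands. The module is installed in compiled form; this text tells all that it offers.
- The arm moves only by the tool carry_out, never from a script. Its argument "increments" is a list of rows, each a list of 3 entries, a list of its own where there are three numbers: the shift along the tool's x, y, z in cm, then the turn, a rotation vector about the tool's x, y, z in rad, then the closure, from -1 (fully open) to 1 (shut), so that 0 is half open. In form: [[[x, y, z], [wx, wy, wz], fingers], ...]. A call has 1 to 10 rows; each row shifts and turns the pose as measured when the row begins, along the tool's axes as they then stand; what a row does not reach is not made up. A row lasts 1/8 s, in which the tool goes at most 62.5 mm and 10.7 degrees, less where a joint would pass 70% of its speed; a pose out of reach is approached as far as the arm can. A call with a gripper value outside its range is refused whole. The fingers move at their own pace and stop on an object; "grip_force" is the grip in N (left out, the last holds). Time passes only in rows, so rows that do not move let the fingers close. It gives the time, the measured TCP pose, the force and the opening at its end, in the units of the state.
- sense(): the state, without advancing time (a new reading comes with each control period).
- grab_frame(name): name is "scene" or "top"; returns a dict with "pixels" (480x640x3 uint8, red, green, blue), "range_z" (480x640 float32, m along the optical axis (not along the pixel's ray), 0 where there is no reading), "fovy" (degrees; the focal length in pixels is half the picture's height over the tangent of half this angle, whatever the lens; pixels are square), "cx", "cy" (the principal point, pixels), "k1" (the pictures are not rectified: a ray, as slopes to the right and down, at radius r is drawn at 1 + k1 r^2 times it, then the intrinsics apply), "rvec" (rotation vector, rad) and "tvec" (3), from world to camera coordinates, as OpenCV has them. Camera axes: x right, y down, z forward; pixel columns grow to the right and rows downward; lengths in m; the calibration is good to about 2 mm. A picture is of the moment at which its call begins.
- sign_off(): hands the job in, once; it reports no verdict.
The state is a dict: "time_s": time; "qpos": joint angles; "joint_vel": joint speeds; "joint_torque": joint torques, N m; "tcp_pos": TCP position; "eef_rot": TCP orientation; "wrist_force": force on the tool from outside, world axes, zero at the start; "torque": the same for the moment, N m; "finger_gap": finger opening in m.
Only numpy, scipy, OpenCV 4.12 (cv2) and the standard library are available. Lean on these libraries where they do the work, as an engineer would, in place of code of your own. Each camera call takes 0.05 s, during which the arm holds its last target.

## Working session

There is one attempt and no reset: what is moved stays moved. The work goes in short steps, Python scripts to look and compute and a tool call to move; the robot and the scene stay as the last step left them, time stands still between calls to the robot, and variables do not carry over. Pictures are saved under pics/ and viewed, and the job is handed in when it is done.

Besides the shell and the picture viewer there is one more tool, called after ">>>" as a command line: name --argument value ..., lists and objects as JSON in quotes. carry_out: Moves the arm, as the interface text tells. Its arguments: {"type":"object","properties":{"increments":{"type":"array","items":{"type":"array"}},"grip_force":{"type":"number"}},"required":["increments"]}

```bash
mkdir -p pics; python3 - <<'E'
from station import *
import cv2
s=sense()
for k,v in s.items(): print(k,v)
for n in ("scene","top"):
    f=grab_frame(n); cv2.imwrite(f"pics/{n}0.png",f["pixels"][:,:,::-1])
    print(n,{k:f[k] for k in f if k not in("pixels","range_z")})
E
```

```text
time_s 0.0
qpos [ 1.13053996e+00  2.07414279e-01  1.54289813e+00  7.87325632e-07
  1.39350493e+00 -1.50522829e-01]
joint_vel [-1.08498911e-03 -9.40094222e-04 -1.85058682e-04  3.51982476e-04
 -2.30993344e-05  1.65752643e-03]
joint_torque [-1.47264222e-03 -3.70878589e+01 -2.81412596e+01  6.96130889e-02
  3.61192692e-02 -1.30419439e-04]
tcp_pos [0.16405249 0.55050394 0.3015203 ]
eef_rot [ 2.51802081  1.8768572  -0.00308286]
wrist_force [-0.40868501 -0.60214063  0.67870524]
torque [-0.04302306 -0.03099581 -0.00043282]
finger_gap 0.09374692507906499
scene {'fovy': 56.57111461517562, 'cx': 314.6916907054491, 'cy': 237.09503321566112, 'k1': 0.004455553078284971, 'rvec': array([ 0.88163166,  2.65687857, -0.90604384]), 'tvec': array([ 0.50883117, -0.18239321,  1.39088861])}
top {'fovy': 55.33519816861697, 'cx': 320.41964576456354, 'cy': 241.42764106348267, 'k1': -0.0003318570755109354, 'rvec': array([ 2.2006167 , -2.14930443,  0.13851281]), 'tvec': array([-0.07033628,  0.57565782,  1.06755045])}
```

View pics/scene0.png

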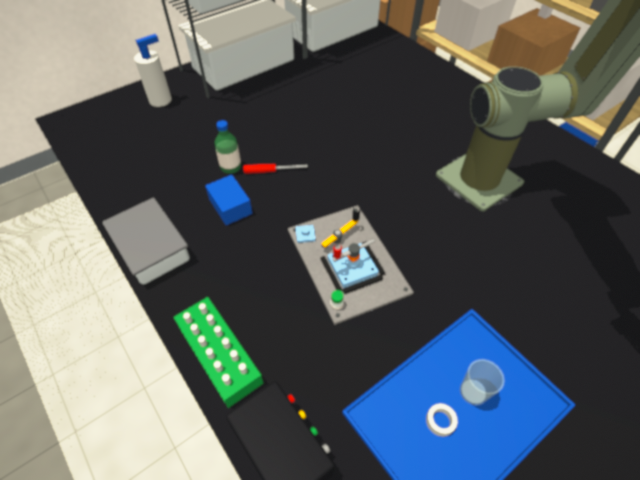

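View pics/top0.png

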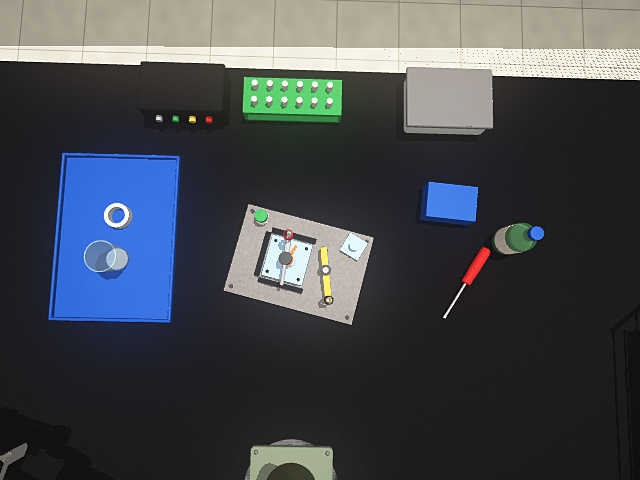

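The top view shows the stand centred near (300,265), with the crank hub at about (286,258), red knob (289,235), clamp pivot (325,270) and black clamp knob (328,300). I'll enlarge this area.

```bash
cat > h.py <<'E'
from station import *
import cv2, numpy as np
def K(f):
    F=240/np.tan(np.radians(f["fovy"])/2); return F
def ray(f,u,v):
    F=K(f); d=np.array([(u-f["cx"])/F,(v-f["cy"])/F]); p=d.copy()
    for _ in range(10): p=d/(1+f["k1"]*(p@p))
    R,_=cv2.Rodrigues(f["rvec"]); c=-R.T@f["tvec"]; return c,R.T@np.array([p[0],p[1],1.])
def atz(f,u,v,z):
    c,d=ray(f,u,v); return c+d*(z-c[2])/d[2]
def proj(f,P):
    R,_=cv2.Rodrigues(f["rvec"]); q=R@np.asarray(P,float)+f["tvec"]; s=q[:2]/q[2]
    s=s*(1+f["k1"]*(s@s)); return s*K(f)+[f["cx"],f["cy"]]
def crop(f,u0,v0,w,h,k,name):
    im=f["pixels"][v0:v0+h,u0:u0+w,::-1]
    cv2.imwrite("pics/"+name,cv2.resize(im,None,fx=k,fy=k,interpolation=cv2.INTER_CUBIC))
E
python3 - <<'E'
from h import *
f=grab_frame("top"); crop(f,220,200,160,130,5,"t1.png")
g=grab_frame("scene"); crop(g,280,195,140,130,5,"s1.png")
c,_=ray(f,320,240); print(c); print(ray(g,320,240)[0])
Z=f["range_z"]
for uv in [(289,235),(286,258),(325,270),(328,300),(240,290)]: 
    z=Z[uv[1],uv[0]]; c,d=ray(f,*uv); print(uv,c+d*z)
# camera z scale: d has unit z in camera
E
```

```text
[ 0.45869607 -0.03676625  1.12438394]
[0.99767113 0.49542391 0.99295268]
(289, 235) [0.58372952 0.01606816 0.09030245]
(286, 258) [0.53070829 0.02087002 0.09754362]
(325, 270) [ 0.50822137 -0.06877956  0.04605102]
(328, 300) [ 0.43849751 -0.076932    0.05572746]
(240, 290) [0.45687739 0.13404196 0.01119019]
```

View pics/t1.png

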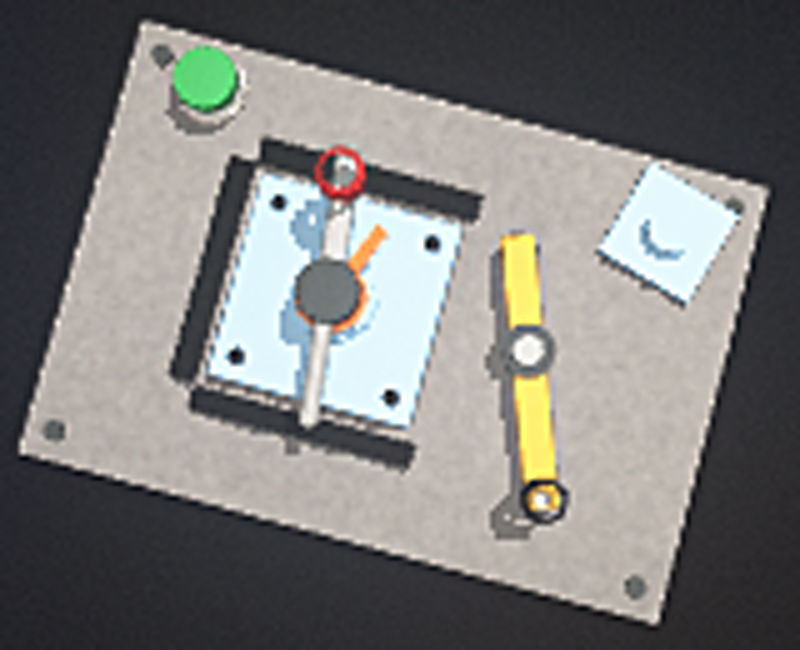

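View pics/s1.png

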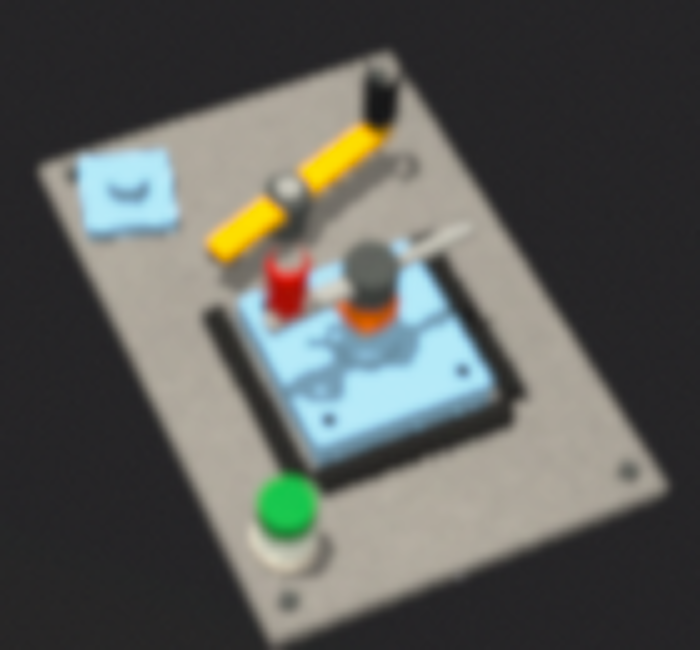

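```bash
cat >> h.py <<'E'
def cr(u,v,u0=220,v0=200,k=5): return u0+(u+.5)/k-.5, v0+(v+.5)/k-.5
E
python3 - <<'E'
from h import *
f=grab_frame("top")
g=lambda u,v,z: atz(f,*cr(u,v),z)
C=[g(*p,.012) for p in [(143,20),(768,187),(658,625),(20,455)]]
for a in range(4):
    d=C[(a+1)%4]-C[a]; print(C[a],np.hypot(d[0],d[1]),np.degrees(np.arctan2(d[1],d[0])))
h=g(328,292,.099);k=g(341,172,.136);ck=g(543,501,.089);pt=g(384,232,.065)
print("hub",h,"knob",k,"r",np.linalg.norm((k-h)[:2]),np.degrees(np.arctan2(*(k-h)[[1,0]])))
print("ptr",pt,np.linalg.norm((pt-h)[:2]),np.degrees(np.arctan2(*(pt-h)[[1,0]])))
print("ck",ck)
for z in (.044,.055,.065,.071,.08):
  p=g(531,350,z); print(z,p,np.linalg.norm((p-h)[:2]),np.linalg.norm((p-ck)[:2]),np.degrees(np.arctan2(*(p-h)[[1,0]])),np.degrees(np.arctan2(*(ck-p)[[1,0]])))
Z=f["range_z"]
def rz(u,v):
    a,b=cr(u,v); c,d=ray(f,a,b); return c+d*Z[int(round(b)),int(round(a))]
print([rz(*p) for p in [(531,350),(328,292),(341,155),(540,490),(205,75)]])
# block edges
B=[g(*p,.032) for p in [(258,172),(466,222),(412,428),(208,380)]]
m=np.mean(B,0);print("blk",m,[np.degrees(np.arctan2(*(B[(i+1)%4]-B[i])[[1,0]])) for i in range(4)])
E
```

```text
[0.66842395 0.12254617 0.012     ] 0.3178429643494933 -103.6501008641997
[ 0.59341558 -0.18631932  0.012     ] 0.21907508218388932 166.58916988153885
[ 0.38031422 -0.13550885  0.012     ] 0.31748952963626725 76.47635937180151
[0.45455805 0.17317781 0.012     ] 0.21977758164488292 -13.319252125575332
hub [0.53056326 0.02257828 0.099     ] knob [0.58032675 0.01640197 0.136     ] r 0.050145301302920185 -7.074983145204517
ptr [ 0.56148706 -0.00057229  0.065     ] 0.038629391358619945 -36.81972848416037
ck [ 0.43958174 -0.07612144  0.089     ]
0.044 [ 0.5093024  -0.07070797  0.044     ] 0.0956783583836073 0.06993050767389433 -102.83897670397145 -175.56017167866298
0.055 [ 0.50878715 -0.07036239  0.055     ] 0.09545767051373324 0.06944461834146395 -103.1866041997815 -175.24299369482765
0.065 [ 0.50831874 -0.07004823  0.065     ] 0.09526010788857478 0.06900477229165314 -103.50401641636286 -174.95078201724263
0.071 [ 0.50803769 -0.06985973  0.071     ] 0.09514297827410617 0.06874173500418171 -103.69509304135642 -174.7736627800846
0.08 [ 0.50761612 -0.06957698  0.08      ] 0.09496927397564549 0.06834842261995873 -103.98258638194318 -174.50543205862374
[array([ 0.50894868, -0.07047073,  0.05155152]), array([0.53063588, 0.02263825, 0.09796385]), array([0.5938974 , 0.01915973, 0.08910168]), array([ 0.4439613 , -0.07598432,  0.05315055]), array([0.63438382, 0.08593039, 0.05737439])]
blk [0.53154243 0.02247406 0.032     ] [np.float64(-102.17780659013806), np.float64(166.7770726991634), np.float64(78.12338264787158), np.float64(-11.471587932684566)]
```

```bash
cat >> h.py <<'E'
H=np.array([.5307,.0226]); P=np.array([.5085,-.0698])
def st():
    s=sense(); R,_=cv2.Rodrigues(np.array(s["eef_rot"])); return s,R
def to(x,y,z):   # increments in tool cm to TCP target
    s,R=st(); return R.T@(np.array([x,y,z])-s["tcp_pos"])*100
def rep():
    s,R=st(); print("t",round(s["time_s"],2),"tcp",np.round(s["tcp_pos"],4),"F",np.round(s["wrist_force"],1),"gap",round(s["finger_gap"],4),"xdir",round(np.degrees(np.arctan2(R[1,0],R[0,0])),2),"tilt",np.round(R[:2,2],4),"q",np.round(s["qpos"],2)); return s,R
E
python3 - <<'E'
from h import *
s,R=rep(); print(R.round(3)); print(to(.4396,-.0761,.30))
E
```

```text
t 0.25 tcp [0.1642 0.5508 0.3021] F [0.  0.  0.5] gap 0.0944 xdir 73.4 tilt [-0.0005 -0.001 ] q [ 1.13  0.21  1.54 -0.    1.39 -0.15]
[[ 0.286  0.958 -0.   ]
 [ 0.958 -0.286 -0.001]
 [-0.001 -0.    -1.   ]]
[-52.20332528  44.30503107   0.25744847]
```

>>> carry_out --increments '[[[-4.4, 3.7, 0], [0, 0, 0], -0.1], [[-4.4, 3.7, 0], [0, 0, 0], -0.1], [[-4.4, 3.7, 0], [0, 0, 0], -0.1], [[-4.4, 3.7, 0], [0, 0, 0], -0.1], [[-4.4, 3.7, 0], [0, 0, 0], -0.1], [[-4.4, 3.7, 0], [0, 0, 0], -0.1], [[-4.4, 3.7, 0], [0, 0, 0], -0.1], [[-4.4, 3.7, 0], [0, 0, 0], -0.1], [[-4.4, 3.7, 0], [0, 0, 0], -0.1], [[-4.4, 3.7, 0], [0, 0, 0], -0.1]]' --grip_force 20

```text
time_s: 1.5
tcp_pos: [0.3995, 0.0117, 0.3034]
eef_rot: [2.506, 1.887, 0.011]
wrist_force: [0.3, 0.8, 0.8]
finger_gap: 0.0515
```

```bash
python3 - <<'E'
from h import *
s,R=rep(); print(to(.4396,-.0761,.25))
E
```

```text
t 1.5 tcp [0.3995 0.0117 0.3034] F [0.3 0.8 0.8] gap 0.0515 xdir 73.95 tilt [0.0086 0.0006] q [-0.19 -0.19  1.94  0.    1.38 -1.48]
[-7.34307628  6.23537016  5.36789712]
```

>>> carry_out --increments '[[[-3.7, 3.1, 1.0], [0, 0, 0], -0.1], [[-3.7, 3.1, 2.0], [0, 0, 0], -0.1], [[0, 0, 2.0], [0, 0, 0], -0.1], [[0, 0, 0], [0, 0, 0], -0.1]]'

```text
time_s: 2.0
tcp_pos: [0.4415, -0.0845, 0.2536]
eef_rot: [2.511, 1.874, 0.015]
wrist_force: [-0.5, -0.5, -0.4]
finger_gap: 0.052
```

```bash
python3 - <<'E'
from h import *
s,R=rep(); print(to(.4396,-.0761,.152)); print("align rot", cv2.Rodrigues(R.T@np.array([[np.cos(1.285),np.sin(1.285),0],[np.sin(1.285),-np.cos(1.285),0],[0,0,-1.]]).T.T)[0].ravel())
f=grab_frame("top"); crop(f,240,220,160,130,5,"t2.png")
E
```

```text
t 2.0 tcp [ 0.4415 -0.0845  0.2536] F [-0.5 -0.5 -0.4] gap 0.052 xdir 73.46 tilt [ 0.0123 -0.0007] q [-0.38 -0.02  1.9   0.    1.26 -1.67]
[ 0.72453285 -0.541958   10.16118353]
align rot [ 0.01204746 -0.00280142 -0.00287653]
```

View pics/t2.png

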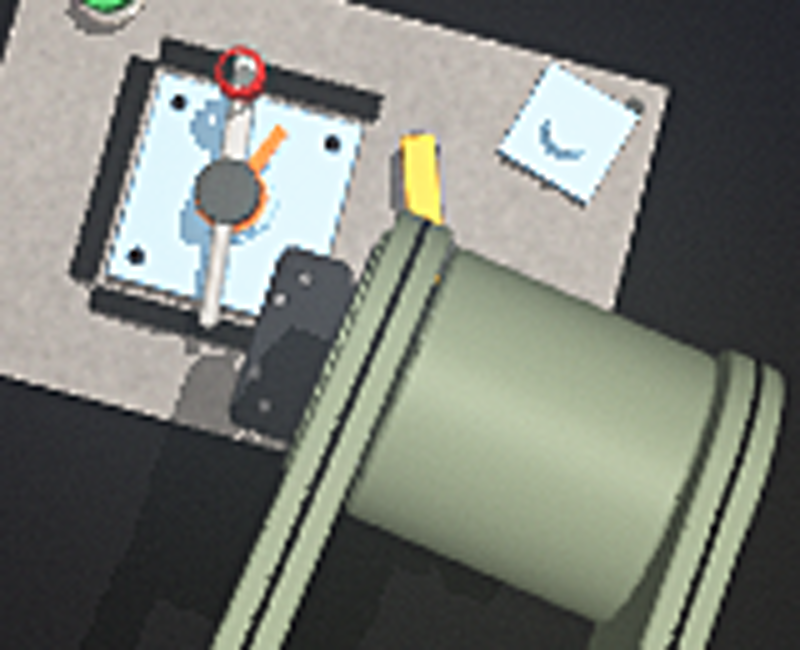

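>>> carry_out --increments '[[[0.75, -0.55, 2.5], [0.012, -0.003, 0], -0.1], [[0, 0, 3.0], [0, 0, 0], -0.1], [[0, 0, 0], [0, 0, 0], -0.1]]'

```text
time_s: 2.42
tcp_pos: [0.4417, -0.075, 0.2028]
eef_rot: [2.507, 1.878, 0.008]
wrist_force: [-0.0, 1.3, 0.4]
finger_gap: 0.0516
```

```bash
python3 - <<'E'
from h import *
s,R=rep(); print(to(.4396,-.0761,.152))
f=grab_frame("scene"); crop(f,300,150,140,130,5,"s3.png")
E
```

```text
t 2.42 tcp [ 0.4417 -0.075   0.2028] F [-0.   1.3  0.4] gap 0.0516 xdir 73.67 tilt [ 0.0097 -0.0042] q [-0.36  0.04  1.95 -0.    1.14 -1.65]
[-0.160488   -0.21998814  5.07959823]
```

View pics/s3.png

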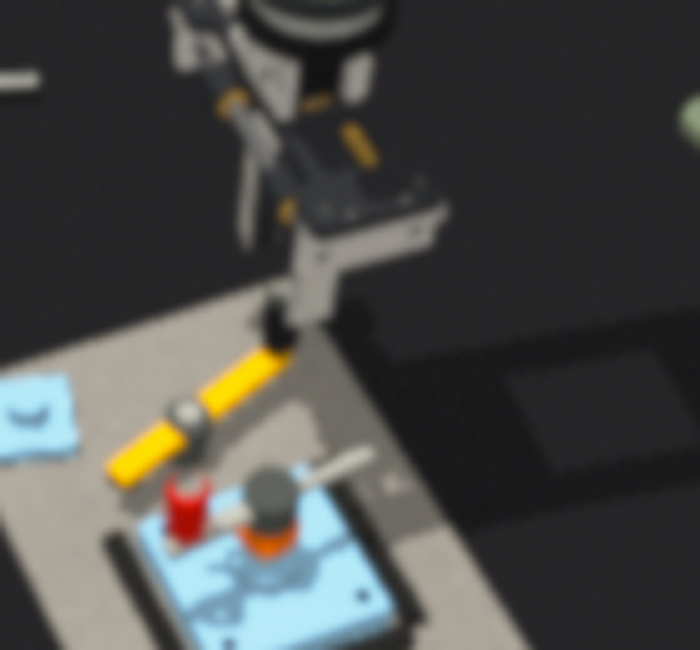

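The fingers sit above and to either side of the black clamp knob (crop about (278,325)). Descending now.

>>> carry_out --increments '[[[-0.15, -0.2, 1.5], [0.003, -0.01, 0], -0.1], [[0, 0, 1.8], [0, 0, 0], -0.1], [[0, 0, 1.7], [0, 0, 0], -0.1], [[0, 0, 0], [0, 0, 0], -0.1]]'

```text
time_s: 2.98
tcp_pos: [0.444, -0.0775, 0.157]
eef_rot: [2.493, 1.87, 0.002]
wrist_force: [-0.0, -0.7, 0.5]
finger_gap: 0.0515
```

```bash
python3 - <<'E'
from h import *
s,R=rep(); print(to(.4396,-.0761,.152))
f=grab_frame("scene"); crop(f,300,170,100,100,7,"s4.png")
E
```

```text
t 2.98 tcp [ 0.444  -0.0775  0.157 ] F [-0.  -0.7  0.5] gap 0.0515 xdir 73.75 tilt [ 0.0159 -0.019 ] q [-0.36  0.12  1.98 -0.01  1.02 -1.64]
[ 0.02177737 -0.4711183   0.49082236]
```

View pics/s4.png

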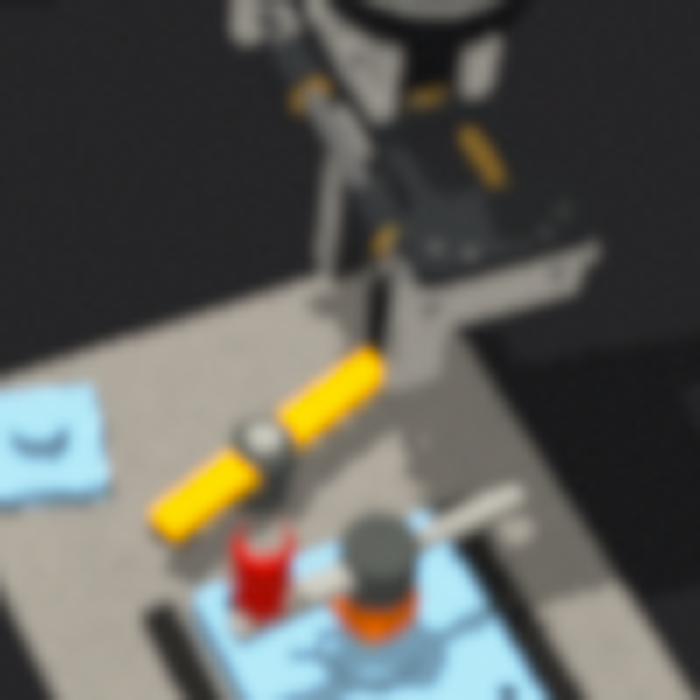

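```bash
cat >> h.py <<'E'
def al(yaw=1.285):
    s,R=st(); c,n=np.cos(yaw),np.sin(yaw)
    T=np.array([[c,n,0],[n,-c,0],[0,0,-1.]]); return cv2.Rodrigues(R.T@T)[0].ravel().round(4)
def gp():
    s,R=st(); return s["tcp_pos"]+.078*R[:,2]
E
python3 - <<'E'
from h import *
print(al(),gp(),to(.4396,-.0761,.152))
E
```

```text
[0.0226 0.0139 0.0023] [ 0.44608083 -0.07932252  0.07988239] [ 0.02754577 -0.54934707  0.5729115 ]
```

>>> carry_out --increments '[[[0.03, -0.55, 0.55], [0.023, 0.014, 0.0], -0.1], [[0, 0, 0], [0, 0, 0], -0.1]]'

```text
time_s: 3.28
tcp_pos: [0.4402, -0.0763, 0.1534]
eef_rot: [2.512, 1.885, 0.002]
wrist_force: [0.2, -0.3, -0.0]
finger_gap: 0.052
```

```bash
python3 - <<'E'
from h import *
rep();print(al(),gp(),to(.4396,-.0761,.152))
E
```

```text
t 3.27 tcp [ 0.4402 -0.0763  0.1534] F [ 0.2 -0.3 -0. ] gap 0.052 xdir 73.77 tilt [0.0011 0.0004] q [-0.37  0.12  1.98  0.    1.03 -1.65]
[ 0.001  -0.0007  0.0025] [ 0.44032581 -0.07623689  0.07542432] [-0.0021175  -0.06603837  0.14236051]
```

>>> carry_out --increments '[[[0, -0.05, 0.1], [0, 0, 0], 1], [[0, 0, 0], [0, 0, 0], 1], [[0, 0, 0], [0, 0, 0], 1], [[0, 0, 0], [0, 0, 0], 1]]' --grip_force 20

```text
time_s: 3.78
tcp_pos: [0.4402, -0.0771, 0.1533]
eef_rot: [2.51, 1.884, 0.001]
wrist_force: [-1.1, -2.5, -0.1]
finger_gap: 0.0207
```

```bash
python3 - <<'E'
from h import *
s,R=rep();print(al(),gp())
# plan arc: from -175 to -103.5 plus
p0=gp()[:2]; a0=np.degrees(np.arctan2(*(p0-P)[::-1])); print(a0,np.linalg.norm(p0-P))
a=np.radians(np.linspace(a0,-103.5,13)); pts=P+.07*np.c_[np.cos(a),np.sin(a)]
d=np.diff(pts,axis=0); print((np.c_[d,np.zeros(12)]@R*100).round(2))
E
```

```text
t 3.77 tcp [ 0.4402 -0.0771  0.1533] F [-1.1 -2.5 -0.1] gap 0.0207 xdir 73.79 tilt [ 0.0025 -0.0021] q [-0.37  0.12  1.98 -0.    1.03 -1.65]
[0.003  0.0013 0.0029] [ 0.44038787 -0.07723445  0.07528078]
-173.7708163642454 0.06851665948581387
[[-0.65  0.31  0.  ]
 [-0.61  0.37  0.  ]
 [-0.57  0.43  0.  ]
 [-0.52  0.49  0.  ]
 [-0.47  0.54  0.  ]
 [-0.41  0.58  0.  ]
 [-0.35  0.62  0.  ]
 [-0.29  0.66  0.  ]
 [-0.22  0.68  0.  ]
 [-0.15  0.7   0.  ]
 [-0.08  0.71  0.  ]
 [-0.    0.72  0.  ]]
```

>>> carry_out --increments '[[[-0.65, 0.31, 0], [0, 0, 0], 1], [[-0.61, 0.37, 0], [0, 0, 0], 1], [[-0.57, 0.43, 0], [0, 0, 0], 1], [[-0.52, 0.49, 0], [0, 0, 0], 1], [[-0.47, 0.54, 0], [0, 0, 0], 1]]'

```text
time_s: 4.4
tcp_pos: [0.453, -0.1108, 0.1532]
eef_rot: [-2.512, -1.885, -0.003]
wrist_force: [-0.2, 2.8, 2.4]
finger_gap: 0.0206
```

```bash
cat >> h.py <<'E'
def arc(C,r,a1,n,a0=None):
    s,R=st(); p0=gp()[:2]; A=np.degrees(np.arctan2(*(p0-C)[::-1]))
    print("ang",A,"r",np.linalg.norm(p0-C),"z",gp()[2],"al",al())
    rr=(p0-C)/np.linalg.norm(p0-C); tt=np.array([-rr[1],rr[0]]); F=s["wrist_force"][:2]; print("Frad",F@rr,"Ftan(ccw+)",F@tt)
    k=np.round((A-a1)/360)*0
    a=np.radians(np.linspace(A,a1,n+1)); pts=C+r*np.c_[np.cos(a),np.sin(a)]; pts[0]=p0
    d=np.diff(pts,axis=0); print((np.c_[d,np.zeros(n)]@R*100).round(2).tolist())
E
python3 - <<'E'
from h import *
rep(); arc(P,.07,-103.5,8)
E
```

```text
t 4.4 tcp [ 0.453  -0.1108  0.1532] F [-0.2  2.8  2.4] gap 0.0206 xdir 73.75 tilt [0.001  0.0019] q [-0.43  0.16  1.94  0.    1.04 -1.72]
ang -143.58883422283657 r 0.06882575699819098 z 0.07524148710744999 al [ 0.0004 -0.0021  0.0021]
Frad -1.4644565848060367 Ftan(ccw+) -2.404543659748013
[[-0.44, 0.43, -0.0], [-0.3, 0.53, -0.0], [-0.26, 0.56, -0.0], [-0.21, 0.58, -0.0], [-0.16, 0.59, -0.0], [-0.1, 0.6, 0.0], [-0.05, 0.61, 0.0], [0.0, 0.61, 0.0]]
```

>>> carry_out --increments '[[[-0.36, 0.49, 0], [0, 0, 0], 1], [[-0.3, 0.53, 0], [0, 0, 0], 1], [[-0.26, 0.56, 0], [0, 0, 0], 1], [[-0.21, 0.58, 0], [0, 0, 0], 1], [[-0.16, 0.59, 0], [0, 0, 0], 1], [[-0.1, 0.6, 0], [0, 0, 0], 1], [[-0.05, 0.61, 0], [0, 0, 0], 1]]'

```text
time_s: 5.28
tcp_pos: [0.4896, -0.1371, 0.1532]
eef_rot: [-2.512, -1.883, -0.005]
wrist_force: [-1.3, 3.6, 3.0]
finger_gap: 0.0203
```

```bash
python3 - <<'E'
from h import *
rep(); arc(P,.069,-98.5,3)
E
```

```text
t 5.28 tcp [ 0.4896 -0.1371  0.1532] F [-1.3  3.6  3. ] gap 0.0203 xdir 73.72 tilt [0.0011 0.0034] q [-0.45  0.25  1.83  0.    1.06 -1.73]
ang -105.68961623310065 r 0.06966068462799453 z 0.07519192619711802 al [ 0.0001 -0.0036  0.0016]
Frad -3.15138713052893 Ftan(ccw+) -2.218390156825761
[[0.08, 0.29, 0.0], [0.02, 0.29, 0.0], [0.03, 0.29, 0.0]]
```

Now press gently into the stop.

>>> carry_out --increments '[[[0.0, 0.35, 0], [0, 0, 0], 1], [[0.0, 0.35, 0], [0, 0, 0], 1], [[0.0, 0.35, 0], [0, 0, 0], 1]]'

```text
time_s: 5.65
tcp_pos: [0.5004, -0.1396, 0.1531]
eef_rot: [-2.511, -1.883, -0.005]
wrist_force: [-2.4, 4.7, 3.3]
finger_gap: 0.0206
```

```bash
python3 - <<'E'
from h import *
rep(); arc(P,.069,-98.5,3)
E
```

```text
t 5.65 tcp [ 0.5004 -0.1396  0.1531] F [-2.4  4.7  3.3] gap 0.0206 xdir 73.73 tilt [0.0004 0.0047] q [-0.44  0.27  1.81  0.01  1.07 -1.73]
ang -96.6642209206199 r 0.06993597301715364 z 0.07514186063337203 al [-0.0009 -0.0047  0.0018]
Frad -4.415304552209385 Ftan(ccw+) -2.894473515771296
[[0.08, -0.09, 0.0], [-0.01, -0.07, 0.0], [-0.01, -0.07, 0.0]]
```

```bash
python3 - <<'E'
from h import *
f=grab_frame("scene"); crop(f,290,180,110,100,7,"s5.png")
E
```

```text
(no output)
```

View pics/s5.png

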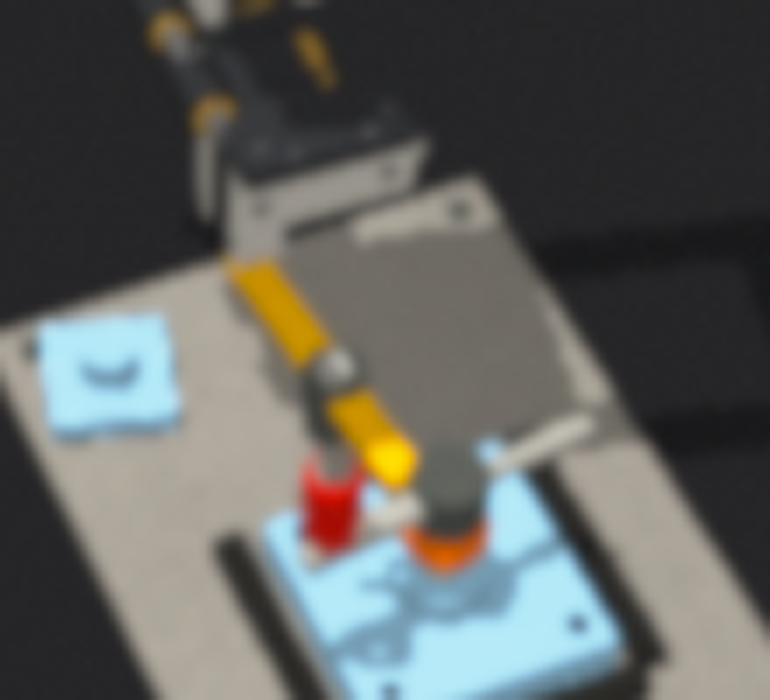

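The yellow arm is now over the near edge of the block (pad at crop (392,462)), but no stop has been felt yet. Keep going gently.

>>> carry_out --increments '[[[0.05, 0.3, 0], [0, 0, 0], 1], [[0.05, 0.3, 0], [0, 0, 0], 1], [[0.05, 0.3, 0], [0, 0, 0], 1]]'

```text
time_s: 6.08
tcp_pos: [0.5099, -0.1404, 0.1531]
eef_rot: [-2.51, -1.882, -0.005]
wrist_force: [-1.8, 4.6, 3.5]
finger_gap: 0.0206
```

```bash
python3 - <<'E'
from h import *
rep(); arc(P,.069,-90,3)
E
```

```text
t 6.08 tcp [ 0.5099 -0.1404  0.1531] F [-1.8  4.6  3.5] gap 0.0206 xdir 73.72 tilt [0.     0.0056] q [-0.43  0.29  1.78  0.01  1.07 -1.72]
ang -88.85348052432204 r 0.07018511990098533 z 0.07515014456244422 al [-0.0016 -0.0054  0.0017]
Frad -4.666405273669111 Ftan(ccw+) -1.676922436568627
[[0.1, -0.08, 0.0], [-0.01, -0.04, -0.0], [-0.01, -0.04, -0.0]]
```

>>> carry_out --increments '[[[0.1, 0.3, 0], [0, 0, 0], 1], [[0.1, 0.3, 0], [0, 0, 0], 1], [[0.1, 0.3, 0], [0, 0, 0], 1]]'

```text
time_s: 6.45
tcp_pos: [0.5184, -0.14, 0.153]
eef_rot: [-2.507, -1.881, 0.001]
wrist_force: [-10.2, 2.5, 10.3]
finger_gap: 0.0204
```

```bash
python3 - <<'E'
from h import *
rep(); arc(P,.069,-80,3)
E
```

```text
t 6.45 tcp [ 0.5184 -0.14    0.153 ] F [-10.2   2.5  10.3] gap 0.0204 xdir 73.77 tilt [-0.0052  0.0057] q [-0.43  0.3   1.76  0.    1.08 -1.72]
ang -82.24879903222225 r 0.07037329545997958 z 0.07496390077293665 al [-0.0066 -0.004   0.0026]
Frad -3.858491150214629 Ftan(ccw+) -9.742678898994034
[[0.16, 0.03, 0.0], [0.04, 0.08, -0.0], [0.04, 0.08, -0.0]]
```

Force along the swing jumped to about 10 N, so that is the stop. I'll press once more to confirm.

>>> carry_out --increments '[[[0.1, 0.25, 0], [0, 0, 0], 1], [[0, 0.0, 0], [0, 0, 0], 1]]'

```text
time_s: 6.7
tcp_pos: [0.5188, -0.14, 0.1531]
eef_rot: [-2.502, -1.879, 0.011]
wrist_force: [-1.2, 4.1, 4.4]
finger_gap: 0.0207
```

```bash
python3 - <<'E'
from h import *
rep(); arc(P,.069,-80,3)
E
```

```text
t 6.7 tcp [ 0.5188 -0.14    0.1531] F [-1.2  4.1  4.4] gap 0.0207 xdir 73.82 tilt [-0.0132  0.0055] q [-0.42  0.31  1.75 -0.    1.09 -1.71]
ang -82.44588480681445 r 0.07037526473789722 z 0.07512226033449228 al [-0.0142 -0.0016  0.0035]
Frad -4.216202474017127 Ftan(ccw+) -0.6754102407814799
[[0.17, 0.03, -0.0], [0.04, 0.09, -0.0], [0.04, 0.09, -0.0]]
```

>>> carry_out --increments '[[[0, 0, 0], [0.014, 0.002, 0], 0], [[0, 0, 0], [0, 0, 0], 0], [[0, 0, -1.5], [0, 0, 0], 0], [[0, 0, -3.0], [0, 0, 0], 0], [[0, 0, -3.0], [0, 0, 0], 0], [[0, 0, -2.0], [0, 0, 0], 0]]'

```text
time_s: 7.45
tcp_pos: [0.5224, -0.1437, 0.2515]
eef_rot: [-2.497, -1.875, 0.025]
wrist_force: [0.3, -0.1, 0.2]
finger_gap: 0.0473
```

```bash
python3 - <<'E'
from h import *
rep(); print(al()); print(to(.5803,.0164,.25))
f=grab_frame("scene"); crop(f,290,180,110,100,7,"s6.png")
f=grab_frame("top"); crop(f,220,200,160,130,5,"t6.png")
E
```

```text
t 7.45 tcp [ 0.5224 -0.1437  0.2515] F [ 0.3 -0.1  0.2] gap 0.0473 xdir 73.81 tilt [-0.0242  0.0057] q [-0.43  0.2   1.66 -0.01  1.31 -1.71]
[-0.0249  0.0014  0.0032]
[16.98702742  1.09433957  0.10173432]
```

View pics/s6.png

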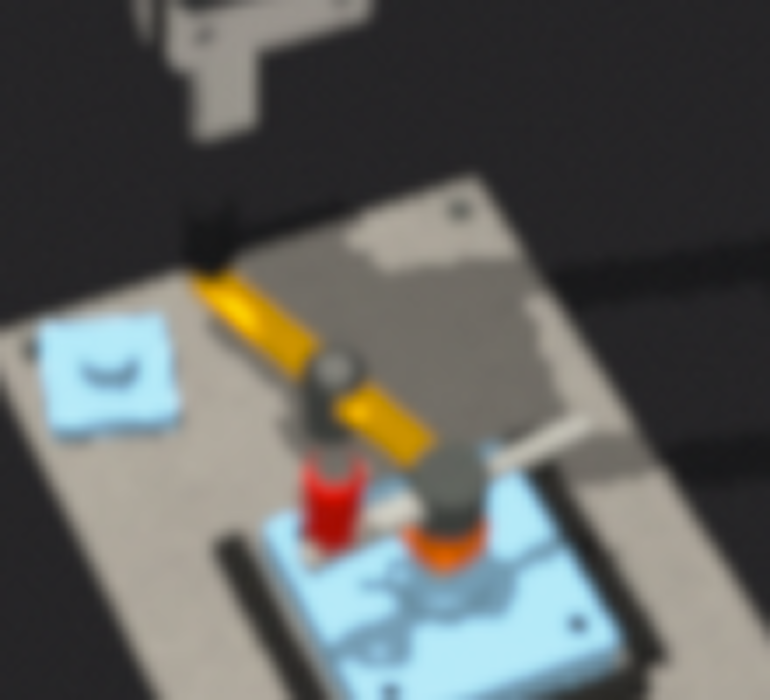

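View pics/t6.png

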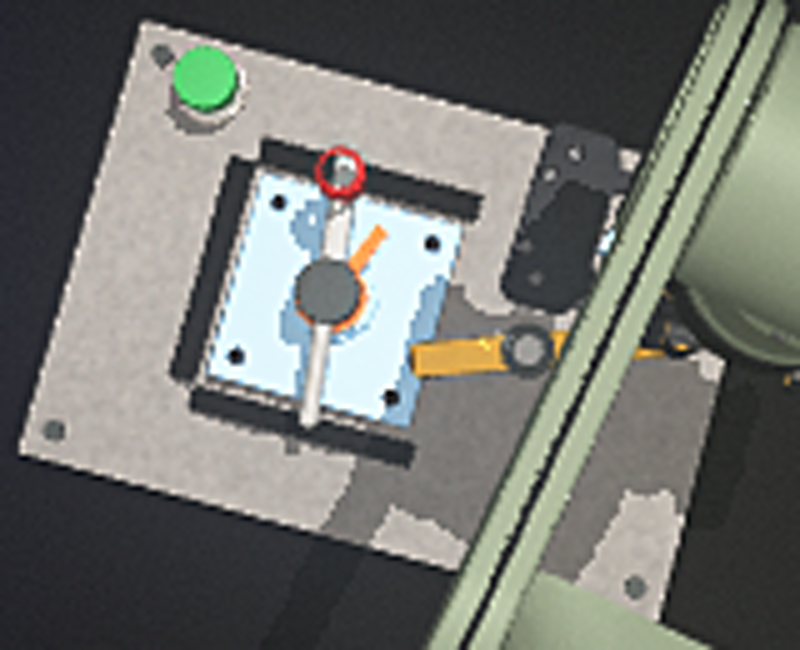

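Clamp is shut with the pad over the block edge and has stayed put (crop (413,358) in the top view). Next is the tap knob.

>>> carry_out --increments '[[[4.2, 0.3, -0.2], [-0.025, 0.001, 0.003], -0.1], [[4.2, 0.3, 0], [0, 0, 0], -0.1], [[4.2, 0.3, 0], [0, 0, 0], -0.1], [[4.2, 0.2, 0], [0, 0, 0], -0.1], [[0, 0, 0], [0, 0, 0], -0.1]]'

```text
time_s: 8.18
tcp_pos: [0.5827, 0.0167, 0.2527]
eef_rot: [2.513, 1.875, 0.002]
wrist_force: [-0.1, -0.0, -0.9]
finger_gap: 0.0521
```

```bash
python3 - <<'E'
from h import *
rep(); print(al(),gp()); print(to(.5803,.0164,.25))
f=grab_frame("scene"); crop(f,290,180,110,100,7,"s7.png")
E
```

```text
t 8.18 tcp [0.5827 0.0167 0.2527] F [-0.1 -0.  -0.9] gap 0.0521 xdir 73.44 tilt [ 0.0049 -0.0042] q [-0.12  0.27  1.58 -0.    1.29 -1.4 ]
[ 0.0059  0.0027 -0.0031] [0.58309423 0.01638926 0.17474256]
[-0.09877505 -0.22395854  0.2730491 ]
```

View pics/s7.png

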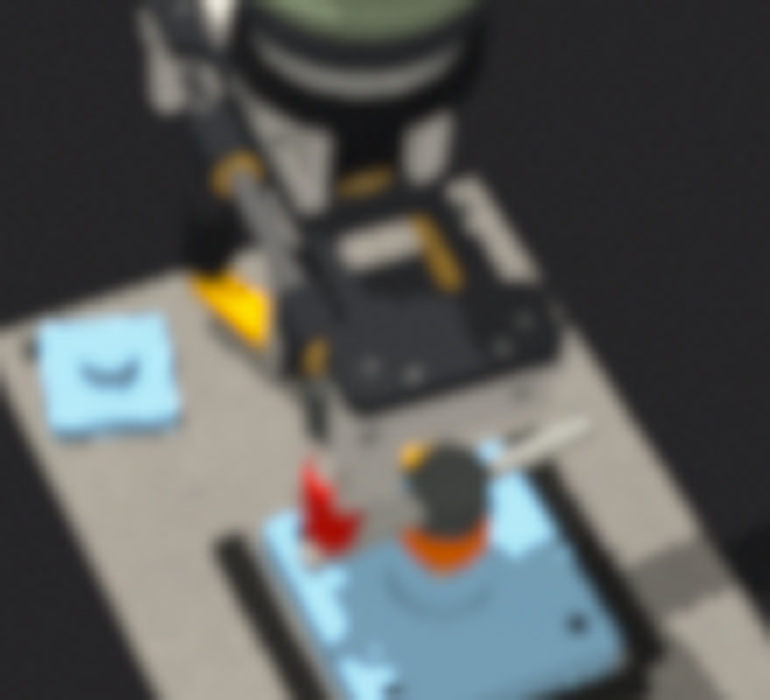

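The fingers straddle the red knob. Descending to grasp height 0.121 m.

>>> carry_out --increments '[[[-0.1, -0.25, 1.5], [0.006, 0.003, 0], -0.1], [[0, 0, 2.0], [0, 0, 0], -0.1], [[0, 0, 1.6], [0, 0, 0], -0.1], [[0, 0, 0], [0, 0, 0], -0.1]]'

```text
time_s: 8.72
tcp_pos: [0.5769, 0.011, 0.1964]
eef_rot: [-2.522, -1.869, 0.008]
wrist_force: [0.3, 0.4, -0.1]
finger_gap: 0.0519
```

```bash
python3 - <<'E'
from h import *
rep(); print(al(),gp()); print(to(.5803,.0164,.2))
E
```

```text
t 8.72 tcp [0.5769 0.011  0.1964] F [ 0.3  0.4 -0.1] gap 0.0519 xdir 73.07 tilt [-0.0058 -0.0007] q [-0.13  0.32  1.63 -0.    1.19 -1.41]
[-0.0054  0.0024 -0.0097] [0.57648698 0.01091138 0.11837678]
[ 0.61649726  0.1611372  -0.36480903]
```

>>> carry_out --increments '[[[0.6, 0.16, -0.3], [-0.005, 0.002, -0.01], -0.1], [[0, 0, 0], [0, 0, 0], -0.1]]'

```text
time_s: 8.98
tcp_pos: [0.5809, 0.0158, 0.2002]
eef_rot: [2.515, 1.882, 0.001]
wrist_force: [-0.3, -0.0, 0.1]
finger_gap: 0.0515
```

```bash
python3 - <<'E'
from h import *
rep(); print(al(),gp()); print(to(.5803,.0164,.2))
E
```

```text
t 8.97 tcp [0.5809 0.0158 0.2002] F [-0.3 -0.   0.1] gap 0.0515 xdir 73.61 tilt [ 0.0011 -0.0003] q [-0.12  0.32  1.62 -0.    1.2  -1.41]
[ 0.0011 -0.     -0.0002] [0.58096039 0.01575675 0.12217952]
[ 0.04320709 -0.07299143  0.01786798]
```

Close on the knob.

>>> carry_out --increments '[[[0, 0, 0], [0, 0, 0], 1], [[0, 0, 0], [0, 0, 0], 1], [[0, 0, 0], [0, 0, 0], 1], [[0, 0, 0], [0, 0, 0], 1]]' --grip_force 25

```text
time_s: 9.48
tcp_pos: [0.5819, 0.016, 0.202]
eef_rot: [2.512, 1.881, 0.005]
wrist_force: [-0.3, 0.2, -0.2]
finger_gap: 0.0214
```

```bash
python3 - <<'E'
from h import *
rep(); print(al(),gp()); arc(H,.05,-36,5)
f=grab_frame("top"); crop(f,240,210,120,90,6,"t8.png")
E
```

```text
t 9.47 tcp [0.5819 0.016  0.202 ] F [-0.3  0.2 -0.2] gap 0.0214 xdir 73.65 tilt [ 0.0045 -0.0007] q [-0.12  0.32  1.62 -0.    1.2  -1.41]
[ 0.0045 -0.0006  0.0005] [0.58222404 0.01596196 0.1240026 ]
ang -7.341198303450002 r 0.05194988144116034 z 0.12400260000552324 al [ 0.0045 -0.0006  0.0005]
Frad -0.2834965989541598 Ftan(ccw+) 0.14936363030171299
[[-0.53, -0.14, -0.0], [-0.5, 0.0, -0.0], [-0.5, -0.05, -0.0], [-0.49, -0.1, -0.0], [-0.48, -0.14, -0.0]]
```

View pics/t8.png

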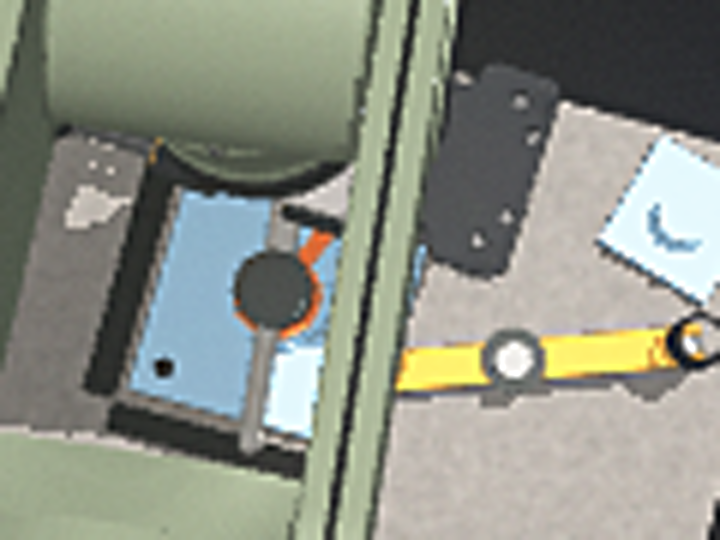

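```bash
python3 - <<'E'
from h import *
H2=np.array([.532,.0222]); arc(H2,.05,-34,5)
E
```

```text
ang -7.075646628116268 r 0.05061251138925773 z 0.12394792093913337 al [ 0.0045 -0.0006  0.0004]
Frad -0.3753558809775074 Ftan(ccw+) -0.19169856903766197
[[-0.48, -0.01, -0.0], [-0.47, 0.01, -0.0], [-0.47, -0.03, -0.0], [-0.46, -0.08, -0.0], [-0.45, -0.12, -0.0]]
```

>>> carry_out --increments '[[[-0.47, 0.06, 0], [0.004, 0, 0], 1], [[-0.47, 0.01, 0.05], [0, 0, 0], 1], [[-0.47, -0.03, 0.05], [0, 0, 0], 1], [[-0.46, -0.08, 0.05], [0, 0, 0], 1], [[-0.45, -0.12, 0.05], [0, 0, 0], 1]]'

```text
time_s: 10.15
tcp_pos: [0.574, -0.007, 0.2011]
eef_rot: [2.515, 1.883, 0.004]
wrist_force: [-0.4, 1.3, 3.1]
finger_gap: 0.021
```

```bash
python3 - <<'E'
from h import *
rep();H2=np.array([.532,.0222]); arc(H2,.05,-42,2)
E
```

```text
t 10.15 tcp [ 0.574  -0.007   0.2011] F [-0.4  1.3  3.1] gap 0.021 xdir 73.64 tilt [0.002  0.0012] q [-0.16  0.31  1.64  0.    1.19 -1.45]
ang -34.68462128253419 r 0.05123552782873697 z 0.12306408593695375 al [ 0.0016 -0.0017  0.0003]
Frad -1.0325503440133335 Ftan(ccw+) 0.8541944137192093
[[-0.26, -0.23, -0.0], [-0.29, -0.13, -0.0]]
```

>>> carry_out --increments '[[[-0.35, -0.15, 0], [0, 0, 0], 1], [[-0.35, -0.17, 0], [0, 0, 0], 1]]'

```text
time_s: 10.4
tcp_pos: [0.5694, -0.0121, 0.2014]
eef_rot: [-2.515, -1.881, -0.011]
wrist_force: [2.8, 4.3, 0.7]
finger_gap: 0.0214
```

```bash
python3 - <<'E'
from h import *
rep();H2=np.array([.532,.0222]); arc(H2,.05,-50,2)
E
```

```text
t 10.4 tcp [ 0.5694 -0.0121  0.2014] F [2.8 4.3 0.7] gap 0.0214 xdir 73.59 tilt [0.005  0.0047] q [-0.18  0.29  1.65  0.01  1.19 -1.46]
ang -41.89260930508502 r 0.050748253280653396 z 0.12343213934329478 al [ 0.0034 -0.0059 -0.0006]
Frad -0.8370274054518388 Ftan(ccw+) 5.0878188205157695
[[-0.28, -0.23, -0.0], [-0.3, -0.19, -0.0]]
```

```bash
cat >> h.py <<'E'
H2=np.array([.532,.0222])
E
python3 - <<'E'
from h import *
arc(H2,.05,-97,8)
E
```

```text
ang -41.89260930508502 r 0.050748253280653396 z 0.12343213934329478 al [ 0.0034 -0.0059 -0.0006]
Frad -0.8370274054518388 Ftan(ccw+) 5.0878188205157695
[[-0.49, -0.36, -0.0], [-0.49, -0.35, -0.0], [-0.44, -0.41, -0.0], [-0.39, -0.46, -0.0], [-0.33, -0.5, -0.0], [-0.27, -0.54, -0.0], [-0.2, -0.57, -0.0], [-0.13, -0.59, -0.0]]
```

>>> carry_out --increments '[[[-0.49, -0.36, 0], [0.003, -0.006, 0], 1], [[-0.49, -0.35, 0], [0, 0, 0], 1], [[-0.44, -0.41, 0], [0, 0, 0], 1], [[-0.39, -0.46, 0], [0, 0, 0], 1], [[-0.33, -0.5, 0], [0, 0, 0], 1], [[-0.27, -0.54, 0], [0, 0, 0], 1], [[-0.2, -0.57, 0], [0, 0, 0], 1], [[-0.13, -0.59, 0], [0, 0, 0], 1]]'

```text
time_s: 11.4
tcp_pos: [0.5311, -0.0276, 0.2017]
eef_rot: [2.504, 1.873, 0.031]
wrist_force: [5.6, 0.4, -2.7]
finger_gap: 0.021
```

```bash
python3 - <<'E'
from h import *
rep(); arc(H2,.05,-150,8)
f=grab_frame("top"); crop(f,240,210,120,90,6,"t9.png")
E
```

```text
t 11.4 tcp [ 0.5311 -0.0276  0.2017] F [ 5.6  0.4 -2.7] gap 0.021 xdir 73.62 tilt [0.0248 0.0003] q [-0.22  0.21  1.76  0.01  1.15 -1.5 ]
ang -88.81129288579518 r 0.04979735378613365 z 0.12368766690635556 al [ 0.0237 -0.0073 -0.0002]
Frad -0.295305485629937 Ftan(ccw+) 5.63700638546409
[[-0.18, -0.64, -0.02], [-0.07, -0.66, -0.02], [0.02, -0.67, -0.02], [0.11, -0.66, -0.01], [0.19, -0.64, -0.01], [0.28, -0.61, -0.01], [0.35, -0.56, -0.01], [0.43, -0.51, -0.01]]
```

View pics/t9.png

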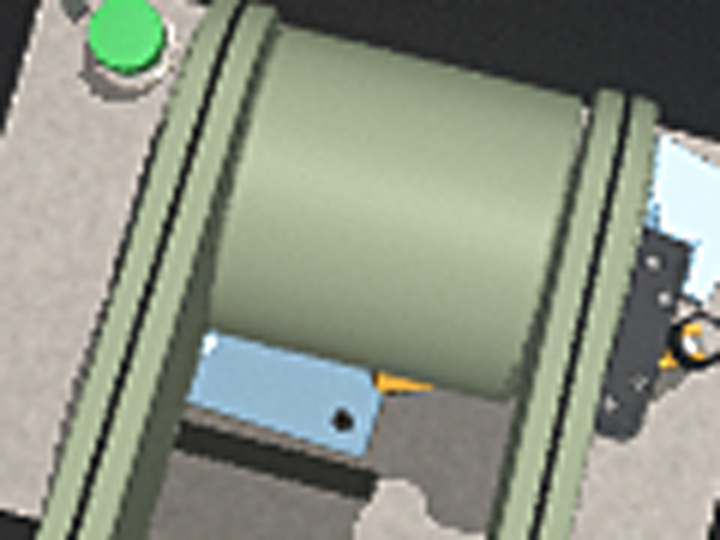

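>>> carry_out --increments '[[[-0.15, -0.66, 0.05], [0.024, -0.007, 0], 1], [[-0.07, -0.66, 0.03], [0, 0, 0], 1], [[0.02, -0.67, 0], [0, 0, 0], 1], [[0.11, -0.66, 0], [0, 0, 0], 1], [[0.19, -0.64, 0], [0, 0, 0], 1], [[0.28, -0.61, 0], [0, 0, 0], 1], [[0.35, -0.56, 0], [0, 0, 0], 1], [[0.43, -0.51, 0], [0, 0, 0], 1]]'

```text
time_s: 12.45
tcp_pos: [0.4917, -0.0077, 0.2012]
eef_rot: [2.496, 1.869, 0.011]
wrist_force: [3.1, -2.6, -1.3]
finger_gap: 0.0214
```

```bash
python3 - <<'E'
from h import *
rep(); arc(H2,.05,-200,8)
E
```

```text
t 12.45 tcp [ 0.4917 -0.0077  0.2012] F [ 3.1 -2.6 -1.3] gap 0.0214 xdir 73.65 tilt [ 0.0195 -0.0144] q [-0.19  0.13  1.85 -0.01  1.13 -1.47]
ang -141.29123845472265 r 0.04968108874713328 z 0.12324717370004006 al [0.0227 0.0084 0.0005]
Frad -0.7518783023216218 Ftan(ccw+) 3.939326798815747
[[0.37, -0.52, -0.01], [0.46, -0.44, -0.01], [0.51, -0.38, -0.01], [0.56, -0.31, -0.01], [0.59, -0.24, -0.01], [0.62, -0.16, -0.01], [0.63, -0.08, -0.01], [0.64, -0.0, -0.01]]
```

>>> carry_out --increments '[[[0.39, -0.5, 0.02], [0.022, 0.008, 0], 1], [[0.46, -0.44, 0], [0, 0, 0], 1], [[0.51, -0.38, 0], [0, 0, 0], 1], [[0.56, -0.31, 0], [0, 0, 0], 1], [[0.59, -0.24, 0], [0, 0, 0], 1], [[0.62, -0.16, 0], [0, 0, 0], 1], [[0.63, -0.08, 0], [0, 0, 0], 1], [[0.64, 0, 0], [0, 0, 0], 1], [[0.63, 0.1, 0], [0, 0, 0], 1]]'

```text
time_s: 13.58
tcp_pos: [0.4845, 0.0373, 0.2005]
eef_rot: [2.496, 1.876, -0.034]
wrist_force: [-2.4, -3.8, 5.8]
finger_gap: 0.0215
```

```bash
python3 - <<'E'
from h import *
rep(); arc(H2,.05,142,3)
f=grab_frame("top"); crop(f,240,210,120,90,6,"t10.png")
E
```

```text
t 13.57 tcp [0.4845 0.0373 0.2005] F [-2.4 -3.8  5.8] gap 0.0215 xdir 73.86 tilt [-0.0063 -0.0281] q [-0.09  0.14  1.85 -0.03  1.16 -1.36]
ang 164.92296944577612 r 0.04967084589021687 z 0.12256279382471909 al [0.0018 0.0288 0.0041]
Frad 1.3530866591885675 Ftan(ccw+) 4.249392029647983
[[0.66, -0.0, -0.02], [0.66, 0.12, -0.02], [0.63, 0.21, -0.02]]
```

View pics/t10.png

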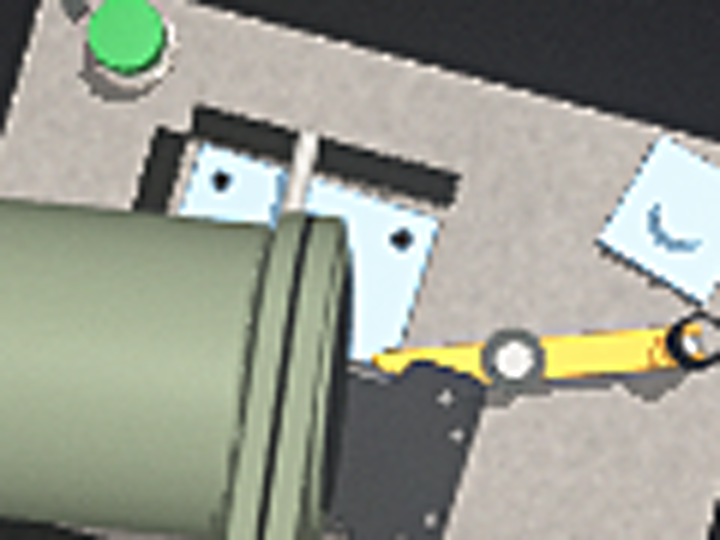

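>>> carry_out --increments '[[[0.65, 0.02, -0.05], [0.002, 0.029, 0.004], 1], [[0.64, 0.14, -0.03], [0, 0, 0], 1], [[0.62, 0.22, 0], [0, 0, 0], 1]]'

```text
time_s: 14.0
tcp_pos: [0.4922, 0.053, 0.2003]
eef_rot: [2.511, 1.884, -0.011]
wrist_force: [-1.7, -5.8, 3.0]
finger_gap: 0.0215
```

```bash
python3 - <<'E'
from h import *
rep(); arc(H2,.05,142,1)
E
```

```text
t 14.0 tcp [0.4922 0.053  0.2003] F [-1.7 -5.8  3. ] gap 0.0215 xdir 73.76 tilt [-0.0042 -0.0062] q [-0.06  0.15  1.83 -0.01  1.16 -1.35]
ang 142.87324572805366 r 0.05027115058719881 z 0.12229573581278445 al [-0.0023  0.0071  0.0023]
Frad -2.137067281957044 Ftan(ccw+) 5.668858852663706
[[0.06, 0.05, -0.0]]
```

```bash
python3 - <<'E'
from h import *
arc(H2,.05,233,10)
E
```

```text
ang 142.87324572805366 r 0.05027115058719881 z 0.12229573581278445 al [-0.0023  0.0071  0.0023]
Frad -2.137067281957044 Ftan(ccw+) 5.668858852663706
[[-0.76, -0.2, 0.01], [-0.78, -0.1, 0.01], [-0.79, 0.02, 0.01], [-0.77, 0.15, 0.01], [-0.74, 0.26, 0.0], [-0.69, 0.38, 0.0], [-0.62, 0.48, 0.0], [-0.54, 0.57, 0.0], [-0.44, 0.65, 0.0], [-0.34, 0.71, 0.0]]
```

>>> carry_out --increments '[[[-0.76, -0.2, 0], [-0.002, 0.007, 0.002], 1], [[-0.78, -0.1, 0], [0, 0, 0], 1], [[-0.79, 0.02, 0], [0, 0, 0], 1], [[-0.77, 0.15, 0], [0, 0, 0], 1], [[-0.74, 0.26, 0], [0, 0, 0], 1], [[-0.69, 0.38, 0], [0, 0, 0], 1]]'

```text
time_s: 14.75
tcp_pos: [0.4839, 0.0074, 0.2006]
eef_rot: [-2.513, -1.879, -0.009]
wrist_force: [1.4, 0.8, 1.3]
finger_gap: 0.0213
```

```bash
python3 - <<'E'
from h import *
rep(); arc(H2,.05,233-360,5)
E
```

```text
t 14.75 tcp [0.4839 0.0074 0.2006] F [1.4 0.8 1.3] gap 0.0213 xdir 73.6 tilt [0.0022 0.0065] q [-0.17  0.13  1.86  0.01  1.15 -1.45]
ang -163.4279137630744 r 0.04996457239843486 z 0.12263839491388828 al [ 0.0003 -0.0068 -0.0005]
Frad -1.5443017975770652 Ftan(ccw+) -0.3456178267220537
[[-0.51, 0.38, -0.0], [-0.46, 0.44, -0.0], [-0.4, 0.5, -0.0], [-0.33, 0.54, -0.0], [-0.26, 0.58, -0.0]]
```

>>> carry_out --increments '[[[-0.51, 0.38, 0], [0, -0.007, 0], 1], [[-0.46, 0.44, 0], [0, 0, 0], 1], [[-0.4, 0.5, 0], [0, 0, 0], 1], [[-0.33, 0.54, 0], [0, 0, 0], 1], [[-0.26, 0.58, 0], [0, 0, 0], 1], [[0, 0, 0], [0, 0, 0], 1]]'

```text
time_s: 15.5
tcp_pos: [0.5038, -0.0195, 0.2007]
eef_rot: [-2.516, -1.879, -0.003]
wrist_force: [1.4, 2.6, 3.5]
finger_gap: 0.0212
```

```bash
python3 - <<'E'
from h import *
rep(); arc(H2,.05,-125,1);  arc(H2,.05,-215,10)
f=grab_frame("top"); crop(f,240,210,120,90,6,"t11.png")
E
```

```text
t 15.5 tcp [ 0.5038 -0.0195  0.2007] F [1.4 2.6 3.5] gap 0.0212 xdir 73.52 tilt [0.0008 0.0025] q [-0.21  0.17  1.81  0.    1.16 -1.5 ]
ang -124.17855643578696 r 0.05013052215671624 z 0.12272861523470531 al [ 0.     -0.0026 -0.0018]
Frad -2.9238695958622647 Ftan(ccw+) -0.25003605758638725
[[0.03, -0.06, 0.0]]
ang -124.17855643578696 r 0.05013052215671624 z 0.12272861523470531 al [ 0.     -0.0026 -0.0018]
Frad -2.9238695958622647 Ftan(ccw+) -0.25003605758638725
[[0.31, -0.73, 0.0], [0.41, -0.68, 0.0], [0.51, -0.6, 0.0], [0.6, -0.51, 0.0], [0.68, -0.41, 0.0], [0.73, -0.3, 0.0], [0.77, -0.18, 0.0], [0.79, -0.06, 0.0], [0.79, 0.07, 0.0], [0.77, 0.19, 0.0]]
```

View pics/t11.png

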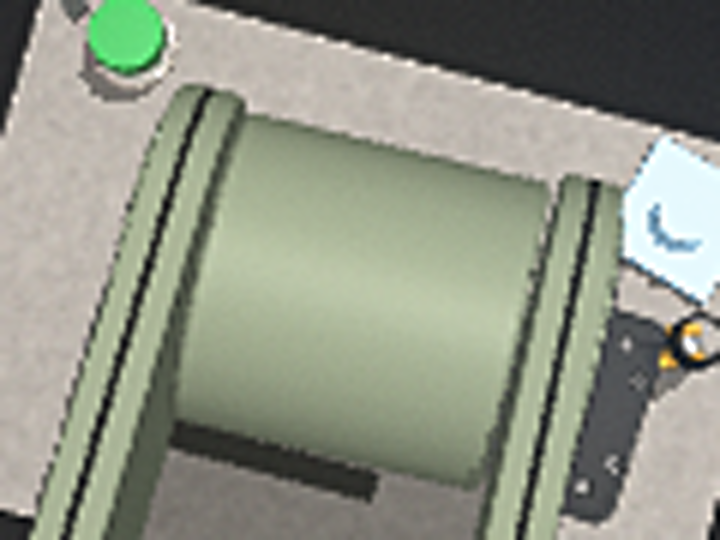

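Quarter turn back done (hand from −217° to −124°, pointer hidden under the arm). Second forward stroke, to about −306°.

>>> carry_out --increments '[[[0.31, -0.73, 0], [0, -0.003, 0], 1], [[0.41, -0.68, 0], [0, 0, 0], 1], [[0.51, -0.6, 0], [0, 0, 0], 1], [[0.6, -0.51, 0], [0, 0, 0], 1], [[0.68, -0.41, 0], [0, 0, 0], 1], [[0.73, -0.3, 0], [0, 0, 0], 1]]'

```text
time_s: 16.3
tcp_pos: [0.4813, 0.0228, 0.2007]
eef_rot: [2.511, 1.878, 0.003]
wrist_force: [5.6, -0.9, -2.2]
finger_gap: 0.0214
```

```bash
python3 - <<'E'
from h import *
rep(); arc(H2,.05,-242,9)
E
```

```text
t 16.3 tcp [0.4813 0.0228 0.2007] F [ 5.6 -0.9 -2.2] gap 0.0214 xdir 73.57 tilt [ 0.0048 -0.0037] q [-0.13  0.12  1.87 -0.    1.15 -1.41]
ang 179.699180364206 r 0.05029670093834971 z 0.1226600673353511 al [ 0.0057  0.0022 -0.0009]
Frad -5.584865365471935 Ftan(ccw+) 0.8379181131589191
[[3.95, 0.53, -0.01], [2.33, 3.22, 0.01], [-0.76, 3.9, 0.02], [-3.37, 2.11, 0.02], [-3.85, -1.01, 0.0], [-1.89, -3.5, -0.02], [1.26, -3.77, -0.02], [3.61, -1.66, -0.02], [3.68, 1.5, 0.0]]
```

```bash
python3 - <<'E'
from h import *
arc(H2,.0497,115,9)
E
```

```text
ang 179.699180364206 r 0.05029670093834971 z 0.1226600673353511 al [ 0.0057  0.0022 -0.0009]
Frad -5.584865365471935 Ftan(ccw+) 0.8379181131589191
[[0.62, -0.08, -0.0], [0.62, -0.06, -0.0], [0.62, 0.02, -0.0], [0.62, 0.1, -0.0], [0.6, 0.17, -0.0], [0.57, 0.25, 0.0], [0.54, 0.32, 0.0], [0.49, 0.38, 0.0], [0.44, 0.44, 0.0]]
```

>>> carry_out --increments '[[[0.62, -0.06, 0], [0.006, 0.002, 0], 1], [[0.62, -0.04, 0], [0, 0, 0], 1], [[0.62, 0.02, 0], [0, 0, 0], 1], [[0.62, 0.1, 0], [0, 0, 0], 1], [[0.6, 0.17, 0], [0, 0, 0], 1], [[0.57, 0.25, 0], [0, 0, 0], 1], [[0.54, 0.32, 0], [0, 0, 0], 1], [[0.49, 0.38, 0], [0, 0, 0], 1], [[0.44, 0.44, 0], [0, 0, 0], 1]]'

```text
time_s: 17.42
tcp_pos: [0.5067, 0.0661, 0.1999]
eef_rot: [-2.511, -1.884, 0.039]
wrist_force: [-3.5, -3.7, 6.1]
finger_gap: 0.0211
```

```bash
python3 - <<'E'
from h import *
rep(); arc(H2,.05,54,9)
E
```

```text
t 17.43 tcp [0.5067 0.0661 0.1999] F [-3.5 -3.7  6.1] gap 0.0211 xdir 73.77 tilt [-0.0211 -0.0136] q [-0.03  0.19  1.78 -0.02  1.18 -1.31]
ang 122.22511527770494 r 0.05059396691141045 z 0.12191368072081073 al [-0.0165  0.019   0.0024]
Frad -1.3143311446174355 Ftan(ccw+) 4.929414114909404
[[0.43, 0.51, -0.02], [0.4, 0.53, -0.02], [0.33, 0.58, -0.02], [0.25, 0.61, -0.01], [0.16, 0.64, -0.01], [0.08, 0.66, -0.01], [-0.01, 0.66, -0.01], [-0.1, 0.65, -0.01], [-0.18, 0.64, -0.01]]
```

>>> carry_out --increments '[[[0.43, 0.51, -0.06], [-0.016, 0.019, 0.002], 1], [[0.4, 0.53, -0.02], [0, 0, 0], 1], [[0.33, 0.58, 0], [0, 0, 0], 1], [[0.25, 0.61, 0], [0, 0, 0], 1], [[0.16, 0.64, 0], [0, 0, 0], 1], [[0.08, 0.66, 0], [0, 0, 0], 1], [[-0.01, 0.66, 0], [0, 0, 0], 1], [[-0.1, 0.65, 0], [0, 0, 0], 1]]'

```text
time_s: 18.42
tcp_pos: [0.5437, 0.0718, 0.1997]
eef_rot: [-2.485, -1.864, 0.058]
wrist_force: [-2.4, 4.5, 8.5]
finger_gap: 0.0214
```

```bash
python3 - <<'E'
from h import *
rep(); arc(H2,.05,54,1)
E
```

```text
t 18.43 tcp [0.5437 0.0718 0.1997] F [-2.4  4.5  8.5] gap 0.0214 xdir 73.77 tilt [-0.0505  0.0049] q [-0.03  0.28  1.68  0.    1.23 -1.32]
ang 81.23014007476921 r 0.05059984078978071 z 0.12181356002944503 al [-0.0499  0.0095  0.0023]
Frad 4.112412243965121 Ftan(ccw+) 3.1093981355734632
[[-0.31, 2.35, -0.11]]
```

```bash
cat >> h.py <<'E'
def arct(r,a1,n,C=H2):
    s,R=st(); p0=s["tcp_pos"][:2]; A=np.degrees(np.arctan2(*(p0-C)[::-1])); a1=a1+360*np.round((A-a1)/360)
    q=gp()[:2]-C; print("tcp ang",A,"gp ang",np.degrees(np.arctan2(q[1],q[0])),"r",np.hypot(*q),"al",al(),"z",s["tcp_pos"][2])
    rr=q/np.hypot(*q); tt=np.array([-rr[1],rr[0]]); F=s["wrist_force"]; print("Frad",F[:2]@rr,"Ftan(ccw+)",F[:2]@tt,"Fz",F[2])
    a=np.radians(np.linspace(A,a1,n+1)); pts=C+r*np.c_[np.cos(a),np.sin(a)]; pts[0]=p0
    d=np.diff(pts,axis=0); print((np.c_[d,np.zeros(n)]@R*100).round(2).tolist())
E
python3 - <<'E'
from h import *
arct(.05,54,4)
E
```

```text
tcp ang 76.78165105163963 gp ang 81.23014007476921 r 0.05059984078978071 al [-0.0499  0.0095  0.0023] z 0.19971295234585001
Frad 4.112412243965121 Ftan(ccw+) 3.1093981355734632 Fz 8.460941769504522
[[-0.1, 0.5, -0.02], [-0.05, 0.49, -0.02], [-0.1, 0.49, -0.02], [-0.14, 0.47, -0.02]]
```

>>> carry_out --increments '[[[-0.08, 0.45, -0.1], [-0.025, 0.005, 0.002], 1], [[-0.05, 0.47, -0.03], [-0.025, 0.005, 0], 1], [[-0.1, 0.47, 0], [-0.008, 0, 0], 1], [[-0.14, 0.46, 0], [-0.008, 0, 0], 1]]'

```text
time_s: 18.92
tcp_pos: [0.5538, 0.0679, 0.1998]
eef_rot: [-2.509, -1.88, 0.001]
wrist_force: [-5.0, 2.9, 8.1]
finger_gap: 0.0214
```

```bash
python3 - <<'E'
from h import *
rep(); arct(.05,54,1)
f=grab_frame("top"); crop(f,240,210,120,90,6,"t12.png")
E
```

```text
t 18.93 tcp [0.5538 0.0679 0.1998] F [-5.   2.9  8.1] gap 0.0214 xdir 73.68 tilt [-0.0044  0.0048] q [-0.04  0.28  1.68  0.    1.19 -1.32]
tcp ang 64.55425950404337 gp ang 65.08207615320123 r 0.05084739146297174 al [-0.0055 -0.0033  0.0009] z 0.19976673837106446
Frad 0.5609665727739966 Ftan(ccw+) 5.772106175459906 Fz 8.053971856107838
[[-0.29, 0.88, -0.01]]
```

View pics/t12.png

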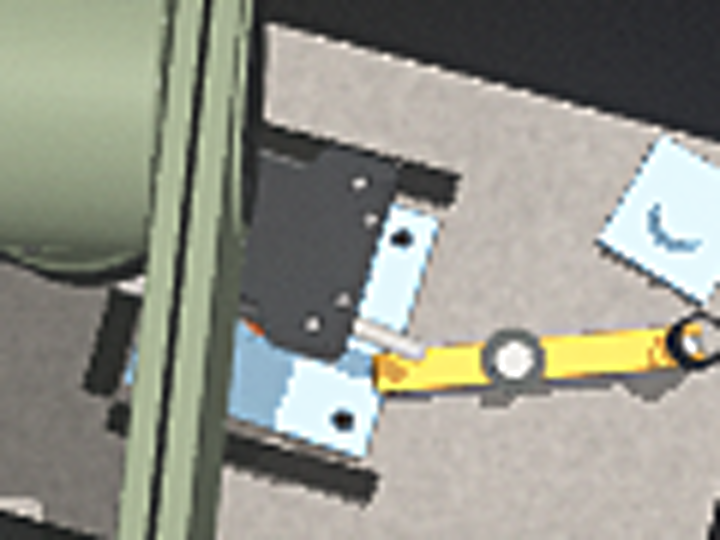

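>>> carry_out --increments '[[[-0.15, 0.45, -0.15], [-0.005, -0.003, 0], 1], [[-0.17, 0.43, -0.1], [0, 0, 0], 1]]'

```text
time_s: 19.23
tcp_pos: [0.5583, 0.0651, 0.2004]
eef_rot: [-2.506, -1.877, 0.005]
wrist_force: [-3.0, 5.1, 1.9]
finger_gap: 0.0211
```

```bash
python3 - <<'E'
from h import *
rep(); arct(.05,54,1); arct(.05,147,11)
E
```

```text
t 19.23 tcp [0.5583 0.0651 0.2004] F [-3.   5.1  1.9] gap 0.0211 xdir 73.66 tilt [-0.0093  0.0066] q [-0.04  0.29  1.67  0.01  1.2  -1.33]
tcp ang 58.474903572993696 gp ang 59.48473982317505 r 0.050367888220048514 al [-0.0108 -0.0037  0.0006] z 0.20039031188042966
Frad 2.835631061036473 Ftan(ccw+) 5.14380762110484 Fz 1.8884740178405002
[[-0.15, 0.36, -0.0]]
tcp ang 58.474903572993696 gp ang 59.48473982317505 r 0.050367888220048514 al [-0.0108 -0.0037  0.0006] z 0.20039031188042966
Frad 2.835631061036473 Ftan(ccw+) 5.14380762110484 Fz 1.8884740178405002
[[0.11, -0.7, 0.01], [0.04, -0.7, 0.01], [-0.06, -0.7, 0.01], [-0.16, -0.68, 0.01], [-0.25, -0.65, 0.01], [-0.34, -0.61, 0.01], [-0.42, -0.56, 0.0], [-0.5, -0.49, 0.0], [-0.56, -0.42, 0.0], [-0.62, -0.34, 0.0], [-0.66, -0.25, 0.0]]
```

One more step to complete the half turn.

>>> carry_out --increments '[[[-0.17, 0.42, 0], [-0.011, -0.004, 0], 1]]'

```text
time_s: 19.35
tcp_pos: [0.5612, 0.0636, 0.1999]
eef_rot: [-2.512, -1.881, -0.0]
wrist_force: [-2.9, 4.6, 5.6]
finger_gap: 0.0213
```

```bash
python3 - <<'E'
from h import *
rep(); arct(.05,142,9)
E
```

```text
t 19.35 tcp [0.5612 0.0636 0.1999] F [-2.9  4.6  5.6] gap 0.0213 xdir 73.64 tilt [-0.002   0.0029] q [-0.04  0.29  1.66  0.    1.19 -1.33]
tcp ang 54.759914984762574 gp ang 55.05060596547787 r 0.05078074628114897 al [-0.0027 -0.0022  0.0003] z 0.19990219693875672
Frad 2.0524424017201572 Ftan(ccw+) 5.027387109238357 Fz 5.5715290899295695
[[0.14, -0.84, 0.0], [0.06, -0.84, 0.0], [-0.08, -0.84, 0.0], [-0.22, -0.82, 0.0], [-0.35, -0.77, 0.0], [-0.48, -0.7, 0.0], [-0.59, -0.61, 0.0], [-0.68, -0.5, -0.0], [-0.76, -0.38, -0.0]]
```

>>> carry_out --increments '[[[0.12, -0.84, 0], [-0.003, -0.002, 0], 1], [[0.06, -0.84, 0], [0, 0, 0], 1], [[-0.08, -0.84, 0], [0, 0, 0], 1], [[-0.22, -0.82, 0], [0, 0, 0], 1], [[-0.35, -0.77, 0], [0, 0, 0], 1], [[-0.48, -0.7, 0], [0, 0, 0], 1]]'

```text
time_s: 20.1
tcp_pos: [0.5112, 0.0683, 0.2004]
eef_rot: [2.511, 1.881, 0.007]
wrist_force: [0.3, -0.0, 2.1]
finger_gap: 0.0213
```

```bash
python3 - <<'E'
from h import *
rep(); arct(.05,147,5)
E
```

```text
t 20.1 tcp [0.5112 0.0683 0.2004] F [ 0.3 -0.   2.1] gap 0.0213 xdir 73.68 tilt [ 0.0066 -0.0009] q [-0.03  0.19  1.79 -0.    1.16 -1.32]
tcp ang 114.2551361904303 gp ang 113.75585593112847 r 0.05026080433525907 al [ 0.0066 -0.001   0.0009] z 0.20043675548140194
Frad -0.16053579156812467 Ftan(ccw+) -0.257156979370012 Fz 2.0565378609406366
[[-0.44, -0.38, -0.0], [-0.44, -0.36, -0.0], [-0.48, -0.31, -0.0], [-0.51, -0.25, -0.0], [-0.54, -0.19, -0.0]]
```

>>> carry_out --increments '[[[-0.42, -0.4, 0], [0.006, 0, 0], 1], [[-0.44, -0.36, 0], [0, 0, 0], 1], [[-0.48, -0.31, 0], [0, 0, 0], 1], [[-0.51, -0.25, 0], [0, 0, 0], 1], [[-0.54, -0.19, 0], [0, 0, 0], 1], [[0, 0, 0], [0, 0, 0], 1]]'

```text
time_s: 20.85
tcp_pos: [0.4886, 0.047, 0.2006]
eef_rot: [2.514, 1.881, 0.002]
wrist_force: [-0.4, -0.8, 2.4]
finger_gap: 0.0215
```

```bash
python3 - <<'E'
from h import *
rep(); arct(.05,60,9)
f=grab_frame("scene"); crop(f,290,180,110,100,7,"s13.png")
E
```

```text
t 20.85 tcp [0.4886 0.047  0.2006] F [-0.4 -0.8  2.4] gap 0.0215 xdir 73.6 tilt [ 0.0017 -0.0005] q [-0.08  0.14  1.85 -0.    1.15 -1.36]
tcp ang 150.2568405903729 gp ang 150.22378185397176 r 0.04984071202947592 al [ 0.0018  0.     -0.0004] z 0.20063219045294772
Frad -0.06920563869921037 Ftan(ccw+) 0.8719398342820482 Fz 2.446590185321575
[[0.83, 0.27, 0.0], [0.77, 0.42, 0.0], [0.68, 0.54, 0.0], [0.58, 0.65, 0.0], [0.46, 0.75, 0.0], [0.32, 0.81, 0.0], [0.17, 0.86, 0.0], [0.02, 0.87, 0.0], [-0.13, 0.86, 0.0]]
```

View pics/s13.png

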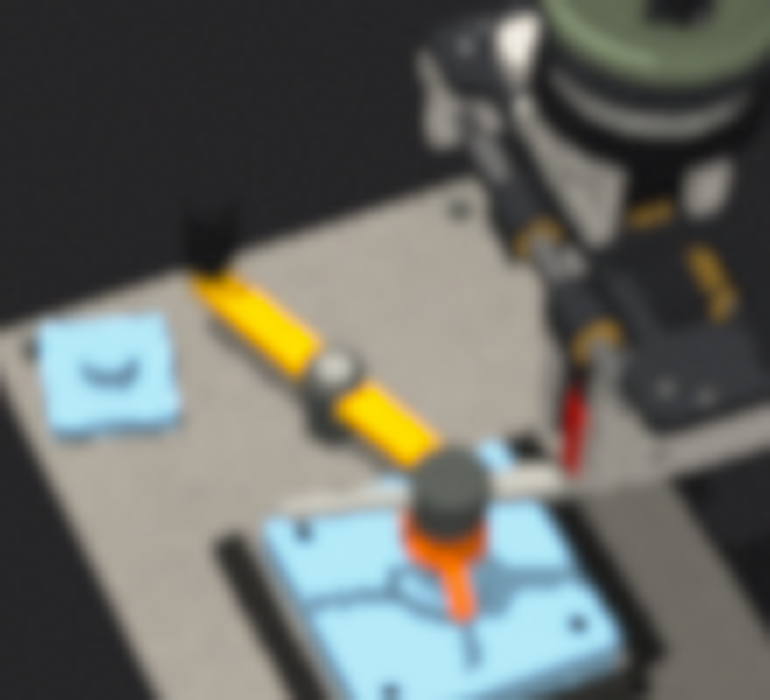

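```bash
python3 - <<'E'
from h import *
f=grab_frame("scene")
for uv in [(463,612),(452,572)]:
    p=atz(f,*cr(*uv,290,180,7),.065); d=p[:2]-H; print(p,np.hypot(*d),np.degrees(np.arctan2(d[1],d[0])))
E
```

```text
[0.54861865 0.05700934 0.065     ] 0.03879536756742707 62.49176633381619
[0.5407031  0.04135956 0.065     ] 0.02125989480975035 61.93225931918299
```

The orange pointer tip (crop (463,612)) is at 62°, about 261° past its start, and the crank is 88° behind it, as intended. Third forward stroke.

>>> carry_out --increments '[[[0.83, 0.27, 0], [0.002, 0, 0], 1], [[0.77, 0.42, 0], [0, 0, 0], 1], [[0.68, 0.54, 0], [0, 0, 0], 1], [[0.58, 0.65, 0], [0, 0, 0], 1], [[0.46, 0.75, 0], [0, 0, 0], 1], [[0.32, 0.81, 0], [0, 0, 0], 1]]'

```text
time_s: 21.7
tcp_pos: [0.5345, 0.0735, 0.2]
eef_rot: [2.512, 1.884, -0.007]
wrist_force: [-0.8, -4.0, 1.7]
finger_gap: 0.0219
```

```bash
python3 - <<'E'
from h import *
rep(); arct(.05,50,7)
E
```

```text
t 21.7 tcp [0.5345 0.0735 0.2   ] F [-0.8 -4.   1.7] gap 0.0219 xdir 73.73 tilt [-0.0027 -0.0038] q [-0.02  0.24  1.73 -0.    1.18 -1.31]
tcp ang 87.22881940465204 gp ang 87.44549572953206 r 0.05107564898882457 al [-0.0015  0.0044  0.0019] z 0.1999776654951571
Frad -3.983212647712952 Ftan(ccw+) 0.6528199966002205 Fz 1.6906085640784114
[[-0.05, 0.49, -0.0], [0.04, 0.46, -0.0], [0.0, 0.46, -0.0], [-0.04, 0.46, -0.0], [-0.08, 0.46, -0.0], [-0.13, 0.45, -0.0], [-0.17, 0.43, 0.0]]
```

>>> carry_out --increments '[[[-0.04, 0.62, 0], [-0.002, 0.004, 0.002], 1], [[0.0, 0.6, 0], [0, 0, 0], 1], [[-0.05, 0.6, 0], [0, 0, 0], 1], [[-0.12, 0.6, 0], [-0.005, 0, 0], 1], [[-0.18, 0.58, 0], [-0.005, 0, 0], 1]]'

```text
time_s: 22.32
tcp_pos: [0.5628, 0.0624, 0.1998]
eef_rot: [2.515, 1.88, 0.009]
wrist_force: [-4.5, 2.4, 4.8]
finger_gap: 0.021
```

```bash
python3 - <<'E'
from h import *
rep(); arct(.05,12,7)
E
```

```text
t 22.32 tcp [0.5628 0.0624 0.1998] F [-4.5  2.4  4.8] gap 0.021 xdir 73.56 tilt [0.0058 0.002 ] q [-0.04  0.29  1.66  0.    1.18 -1.33]
tcp ang 52.59382517481223 gp ang 52.2952971705923 r 0.05104026781015145 al [ 0.005  -0.0036 -0.0012] z 0.19976353468987432
Frad -0.8583257728866529 Ftan(ccw+) 5.068266970228153 Fz 4.75993320024623
[[-0.26, 0.44, 0.0], [-0.25, 0.44, 0.0], [-0.29, 0.41, 0.0], [-0.33, 0.38, 0.0], [-0.37, 0.34, 0.0], [-0.4, 0.31, 0.0], [-0.43, 0.26, -0.0]]
```

>>> carry_out --increments '[[[-0.26, 0.44, -0.03], [0.005, -0.004, 0], 1], [[-0.25, 0.44, 0], [0, 0, 0], 1], [[-0.29, 0.41, 0], [0, 0, 0], 1], [[-0.33, 0.38, 0], [0, 0, 0], 1], [[-0.37, 0.34, 0], [0, 0, 0], 1], [[-0.4, 0.31, 0], [0, 0, 0], 1]]'

```text
time_s: 23.08
tcp_pos: [0.5797, 0.0403, 0.1997]
eef_rot: [-2.51, -1.875, -0.006]
wrist_force: [-1.2, 4.5, 2.8]
finger_gap: 0.0213
```

```bash
python3 - <<'E'
from h import *
rep(); arct(.05,-30,15)
E
```

```text
t 23.07 tcp [0.5797 0.0403 0.1997] F [-1.2  4.5  2.8] gap 0.0213 xdir 73.54 tilt [-0.002   0.0092] q [-0.08  0.32  1.62  0.01  1.2  -1.37]
tcp ang 20.800728595645833 gp ang 21.611345037095326 r 0.051149720805825506 al [-0.0045 -0.0082 -0.0015] z 0.19966272584433642
Frad 0.5813261310713091 Ftan(ccw+) 4.590292559793604 Fz 2.816731667576426
[[-0.3, 0.09, -0.0], [-0.25, 0.16, -0.0], [-0.26, 0.14, -0.0], [-0.27, 0.13, -0.0], [-0.27, 0.11, -0.0], [-0.28, 0.09, -0.0], [-0.29, 0.08, -0.0], [-0.29, 0.06, -0.0], [-0.29, 0.04, -0.0], [-0.29, 0.03, -0.0], [-0.3, 0.01, -0.0], [-0.3, -0.01, -0.0], [-0.29, -0.03, -0.0], [-0.29, -0.04, -0.0], [-0.29, -0.06, -0.0]]
```

>>> carry_out --increments '[[[-0.28, 0.11, 0], [-0.004, -0.008, 0], 1], [[-0.27, 0.16, 0], [0, 0, 0], 1], [[-0.27, 0.14, 0], [0, 0, 0], 1], [[-0.27, 0.13, 0], [0, 0, 0], 1]]'

```text
time_s: 23.58
tcp_pos: [0.5828, 0.0275, 0.1996]
eef_rot: [2.517, 1.879, 0.003]
wrist_force: [0.2, 4.0, 2.5]
finger_gap: 0.0215
```

```bash
python3 - <<'E'
from h import *
rep(); arct(.05,-30,12)
E
```

```text
t 23.57 tcp [0.5828 0.0275 0.1996] F [0.2 4.  2.5] gap 0.0215 xdir 73.49 tilt [0.0022 0.0007] q [-0.1   0.33  1.62  0.    1.2  -1.38]
tcp ang 6.009007717324903 gp ang 6.04720831385148 r 0.0512752912425354 al [ 0.0019 -0.0013 -0.0024] z 0.19955742059801762
Frad 0.6231694970141953 Ftan(ccw+) 3.932804542096127 Fz 2.5180208053288466
[[-0.29, -0.01, -0.0], [-0.25, 0.08, -0.0], [-0.25, 0.07, -0.0], [-0.26, 0.05, -0.0], [-0.26, 0.04, -0.0], [-0.26, 0.03, -0.0], [-0.26, 0.01, -0.0], [-0.26, 0.0, -0.0], [-0.26, -0.01, -0.0], [-0.26, -0.03, -0.0], [-0.26, -0.04, -0.0], [-0.26, -0.05, -0.0]]
```

>>> carry_out --increments '[[[-0.28, 0.06, 0], [0.002, -0.001, 0], 1], [[-0.27, 0.06, 0], [0, 0, 0], 1]]'

```text
time_s: 23.82
tcp_pos: [0.5829, 0.0215, 0.1997]
eef_rot: [2.517, 1.879, 0.002]
wrist_force: [0.5, 4.9, 0.5]
finger_gap: 0.0215
```

```bash
python3 - <<'E'
from h import *
arct(.0512,-30,10)
E
```

```text
tcp ang -0.7955139338760182 gp ang -0.7687420189400891 r 0.05107531031861751 al [ 0.0015 -0.0007 -0.0026] z 0.1996835678792152
Frad 0.3986675264772009 Ftan(ccw+) 4.878690139919887 Fz 0.5407164582897844
[[-0.25, 0.09, -0.0], [-0.26, 0.05, -0.0], [-0.26, 0.04, -0.0], [-0.26, 0.03, -0.0], [-0.26, 0.01, -0.0], [-0.26, -0.0, -0.0], [-0.26, -0.01, -0.0], [-0.26, -0.03, -0.0], [-0.26, -0.04, -0.0], [-0.26, -0.05, -0.0]]
```

>>> carry_out --increments '[[[-0.27, 0.07, 0], [0, 0, 0], 1], [[-0.27, 0.05, 0], [0, 0, 0], 1]]'

```text
time_s: 24.08
tcp_pos: [0.5826, 0.0156, 0.1996]
eef_rot: [2.517, 1.879, 0.003]
wrist_force: [-0.0, 5.1, 1.5]
finger_gap: 0.0215
```

```bash
python3 - <<'E'
from h import *
arct(.0512,-30,8)
E
```

```text
tcp ang -7.434315906480894 gp ang -7.382628202067246 r 0.051132950064831394 al [ 0.0016 -0.0008 -0.0026] z 0.19956279929778653
Frad -0.6626219210258232 Ftan(ccw+) 5.05023856686318 Fz 1.5331231352027461
[[-0.25, 0.05, -0.0], [-0.25, 0.02, -0.0], [-0.25, 0.01, -0.0], [-0.25, -0.0, -0.0], [-0.25, -0.02, -0.0], [-0.25, -0.03, -0.0], [-0.25, -0.04, -0.0], [-0.25, -0.05, -0.0]]
```

>>> carry_out --increments '[[[-0.26, 0.04, 0], [0, 0, 0], 1], [[-0.26, 0.02, 0], [0, 0, 0], 1]]'

```text
time_s: 24.32
tcp_pos: [0.5816, 0.0101, 0.1995]
eef_rot: [2.517, 1.879, 0.003]
wrist_force: [0.2, 4.8, 1.9]
finger_gap: 0.0214
```

```bash
python3 - <<'E'
from h import *
arct(.0511,-36,8)
E
```

```text
tcp ang -13.728201263158512 gp ang -13.661016845796713 r 0.051175541717313394 al [ 0.0016 -0.0008 -0.0026] z 0.19949328815076772
Frad -0.9374883570320817 Ftan(ccw+) 4.688223462798487 Fz 1.9137350063221408
[[-0.25, 0.01, -0.0], [-0.25, -0.01, -0.0], [-0.25, -0.02, -0.0], [-0.25, -0.03, -0.0], [-0.24, -0.04, -0.0], [-0.24, -0.05, -0.0], [-0.24, -0.07, -0.0], [-0.24, -0.08, -0.0]]
```

>>> carry_out --increments '[[[-0.26, 0.01, 0], [0, 0, 0], 1], [[-0.26, -0.01, 0], [0, 0, 0], 1]]'

```text
time_s: 24.58
tcp_pos: [0.58, 0.0048, 0.1994]
eef_rot: [2.517, 1.879, 0.003]
wrist_force: [0.5, 5.1, 1.1]
finger_gap: 0.0214
```

```bash
python3 - <<'E'
from h import *
arct(.0511,-42,8)
E
```

```text
tcp ang -19.945078275280103 gp ang -19.851157785389677 r 0.05116711175947536 al [ 0.0015 -0.001  -0.0026] z 0.199438908139174
Frad -1.2840350922769224 Ftan(ccw+) 4.968375097923559 Fz 1.082524789793651
[[-0.25, -0.02, -0.0], [-0.24, -0.03, -0.0], [-0.24, -0.04, -0.0], [-0.24, -0.06, -0.0], [-0.24, -0.07, -0.0], [-0.23, -0.08, -0.0], [-0.23, -0.09, -0.0], [-0.22, -0.1, -0.0]]
```

>>> carry_out --increments '[[[-0.26, -0.02, 0], [0, 0, 0], 1], [[-0.25, -0.03, 0], [0, 0, 0], 1]]'

```text
time_s: 24.82
tcp_pos: [0.5779, -0.0002, 0.1994]
eef_rot: [2.517, 1.879, 0.003]
wrist_force: [-0.1, 6.0, 0.8]
finger_gap: 0.0215
```

```bash
python3 - <<'E'
from h import *
arct(.0511,-46,8)
E
```

```text
tcp ang -26.047949537258923 gp ang -25.926249904240066 r 0.05115642008589189 al [ 0.0014 -0.0012 -0.0027] z 0.19937236743322767
Frad -2.6779682427083116 Ftan(ccw+) 5.330295928283414 Fz 0.8172341990526735
[[-0.22, -0.04, -0.0], [-0.22, -0.05, -0.0], [-0.21, -0.06, -0.0], [-0.21, -0.07, -0.0], [-0.21, -0.08, -0.0], [-0.2, -0.09, -0.0], [-0.2, -0.1, -0.0], [-0.2, -0.11, -0.0]]
```

>>> carry_out --increments '[[[-0.24, -0.07, 0], [0, 0, 0], 1], [[-0.24, -0.07, 0], [0, 0, 0], 1]]'

```text
time_s: 25.08
tcp_pos: [0.5757, -0.0037, 0.1995]
eef_rot: [-2.518, -1.878, -0.008]
wrist_force: [2.0, 7.6, 0.6]
finger_gap: 0.0213
```

```bash
python3 - <<'E'
from h import *
arct(.0508,-50,8)
E
```

```text
tcp ang -30.64414008017294 gp ang -30.193987239783677 r 0.05095298756701082 al [ 0.0029 -0.0046 -0.0034] z 0.19952464705875084
Frad -2.0366818925970884 Ftan(ccw+) 7.555524308807235 Fz 0.6297629154081315
[[-0.21, -0.06, -0.0], [-0.2, -0.07, -0.0], [-0.2, -0.07, -0.0], [-0.2, -0.08, -0.0], [-0.19, -0.09, -0.0], [-0.19, -0.1, -0.0], [-0.19, -0.11, -0.0], [-0.18, -0.11, -0.0]]
```

Force rose to 7.6 N and the step came up short, which suggests the bottom. One small step to confirm.

>>> carry_out --increments '[[[-0.19, -0.07, 0], [0, 0, 0], 1]]'

```text
time_s: 25.2
tcp_pos: [0.5751, -0.0044, 0.1996]
eef_rot: [-2.518, -1.877, -0.014]
wrist_force: [3.5, 8.3, 0.3]
finger_gap: 0.0215
```

```bash
python3 - <<'E'
from h import *
rep();arct(.0508,-50,8)
f=grab_frame("top"); crop(f,240,210,120,90,6,"t14.png")
E
```

```text
t 25.2 tcp [ 0.5751 -0.0044  0.1996] F [3.5 8.3 0.3] gap 0.0215 xdir 73.41 tilt [0.0063 0.0062] q [-0.16  0.31  1.64  0.01  1.19 -1.45]
tcp ang -31.681926186260117 gp ang -30.928400652454847 r 0.05080862615375048 al [ 0.0042 -0.0077 -0.0038] z 0.1996143465708517
Frad -1.2629066846048274 Ftan(ccw+) 8.93024451262539 Fz 0.3422021912347962
[[-0.2, -0.04, -0.0], [-0.19, -0.06, -0.0], [-0.19, -0.07, -0.0], [-0.19, -0.08, -0.0], [-0.18, -0.09, -0.0], [-0.18, -0.09, -0.0], [-0.18, -0.1, -0.0], [-0.17, -0.11, -0.0]]
```

View pics/t14.png

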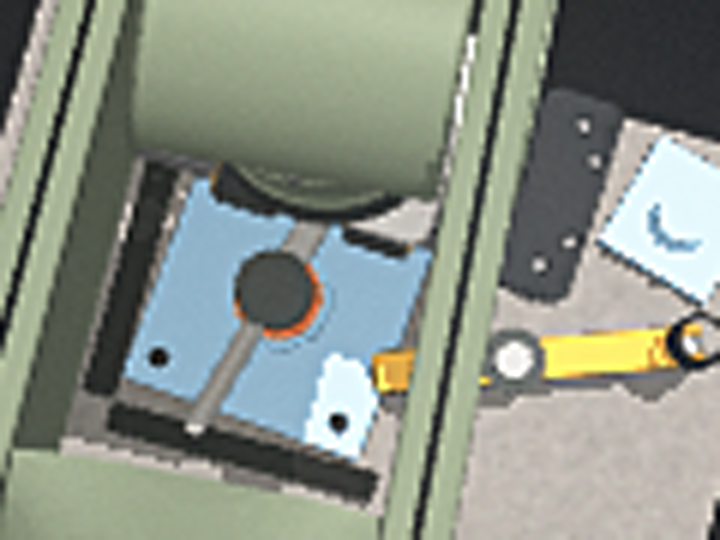

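Stiffness over the last step is about 5.3 N·m/rad, which matches the block's jaw spring with the tap stopped. So it has bottomed at about 0.09 rad of wind-up. Ease off part of the wind-up without backing the tap out, then release and lift.

>>> carry_out --increments '[[[0.13, 0.04, 0], [0.002, -0.003, 0], 1], [[0.1, 0.04, 0], [0, 0, 0], 1], [[0, 0, 0], [0, 0, 0], 1]]'

```text
time_s: 25.62
tcp_pos: [0.5769, -0.0018, 0.1995]
eef_rot: [-2.518, -1.877, -0.012]
wrist_force: [0.8, 4.4, 1.5]
finger_gap: 0.0211
```

```bash
python3 - <<'E'
from h import *
rep();arct(.0508,-50,8)
E
```

```text
t 25.62 tcp [ 0.5769 -0.0018  0.1995] F [0.8 4.4 1.5] gap 0.0211 xdir 73.41 tilt [0.0052 0.0054] q [-0.16  0.31  1.64  0.01  1.19 -1.44]
tcp ang -28.157278671643564 gp ang -27.528479580821873 r 0.05104740407317216 al [ 0.0034 -0.0066 -0.0037] z 0.19945852845439035
Frad -1.3207906953860582 Ftan(ccw+) 4.2567118718061545 Fz 1.5357422943699477
[[-0.23, -0.06, -0.0], [-0.23, -0.07, -0.0], [-0.23, -0.08, -0.0], [-0.23, -0.09, -0.0], [-0.22, -0.1, -0.0], [-0.22, -0.11, -0.0], [-0.21, -0.12, -0.0], [-0.21, -0.13, -0.0]]
```

>>> carry_out --increments '[[[0, 0, 0], [0, 0, 0], 0], [[0, 0, 0], [0, 0, 0], 0], [[0, 0, -1.0], [0, 0, 0], 0], [[0, 0, -3.0], [0, 0, 0], 0], [[0, 0, -4.0], [0, 0, 0], 0], [[0, 0, -4.0], [0, 0, 0], 0], [[-3, 3, -3.0], [0, 0, 0], 0]]'

```text
time_s: 26.5
tcp_pos: [0.5934, -0.043, 0.3519]
eef_rot: [2.516, 1.88, -0.012]
wrist_force: [0.9, -0.7, -0.7]
finger_gap: 0.0471
```

```bash
python3 - <<'E'
from h import *
s,R=rep(); print("dir away left-back", R.T@np.array([-.15,.25,0])*100)
E
```

```text
t 26.5 tcp [ 0.5934 -0.043   0.3519] F [ 0.9 -0.7 -0.7] gap 0.0471 xdir 73.54 tilt [-0.0056 -0.0055] q [-0.22  0.22  1.43 -0.01  1.5  -1.5 ]
dir away left-back [ 19.72646418 -21.46773733  -0.05352548]
```

Move the arm aside at height so the result can be seen.

>>> carry_out --increments '[[[4, -3, 0], [0, 0, 0], 0], [[4, -3, 0], [0, 0, 0], 0], [[4, -3, 0], [0, 0, 0], 0], [[4, -3, 0], [0, 0, 0], 0], [[4, -3, 0], [0, 0, 0], 0], [[4, -2, 0], [0, 0, 0], 0], [[4, -2, 0], [0, 0, 0], 0], [[4, -2, 0], [0, 0, 0], 0], [[4, -2, 0], [0, 0, 0], 0], [[0, 0, 0], [0, 0, 0], 0]]'

```text
time_s: 27.75
tcp_pos: [0.4808, 0.3678, 0.358]
eef_rot: [2.511, 1.845, 0.002]
wrist_force: [0.5, -0.5, -0.3]
finger_gap: 0.047
```

```bash
python3 - <<'E'
from h import *
rep()
f=grab_frame("top"); crop(f,220,200,160,130,5,"t15.png"); cv2.imwrite("pics/top15.png",f["pixels"][:,:,::-1])
g=grab_frame("scene"); crop(g,280,195,140,130,5,"s15.png")
E
```

```text
t 27.75 tcp [0.4808 0.3678 0.358 ] F [ 0.5 -0.5 -0.3] gap 0.047 xdir 72.61 tilt [ 0.0164 -0.0201] q [ 0.52  0.23  1.39 -0.03  1.51 -0.75]
```

View pics/t15.png

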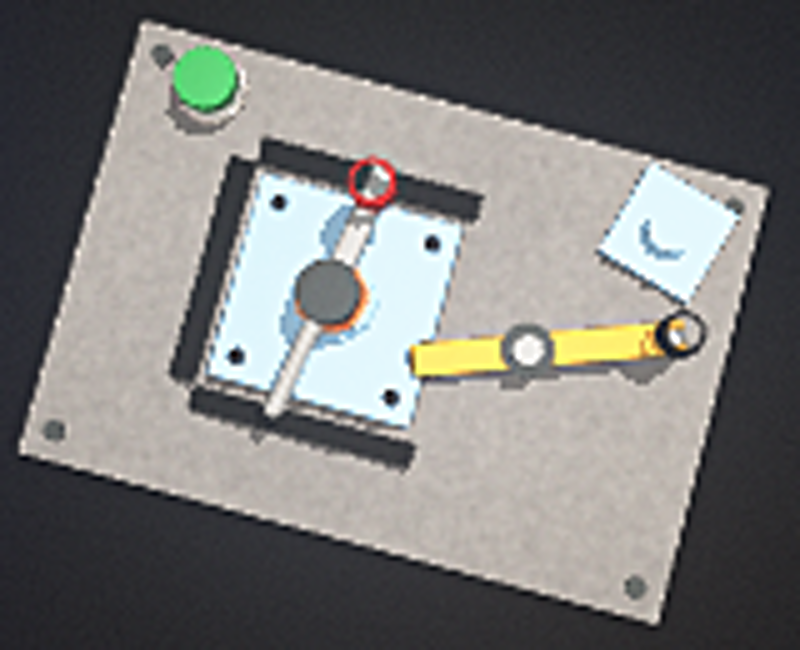

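View pics/s15.png

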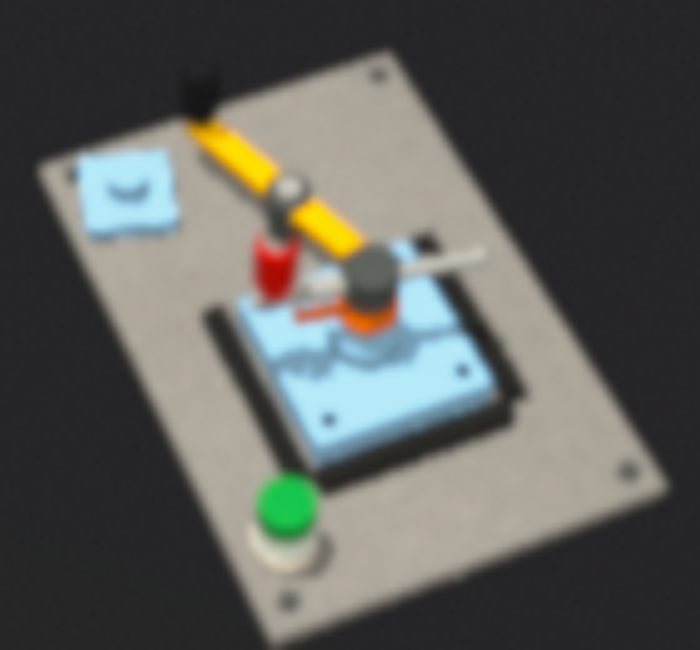

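View pics/top15.png

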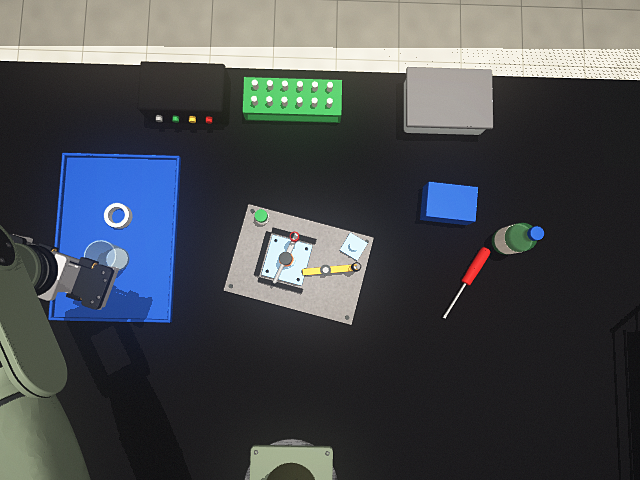

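```bash
python3 - <<'E'
from h import *
f=grab_frame("top");g=grab_frame("scene")
k=atz(f,*cr(372,184),.134);d=k[:2]-H;print("knob",k,np.hypot(*d),np.degrees(np.arctan2(d[1],d[0])))
p=atz(g,*cr(297,316,280,195,5),.065);d=p[:2]-H;print("ptr",p,np.hypot(*d),np.degrees(np.arctan2(d[1],d[0])))
c=atz(f,*cr(681,333),.089);d=c[:2]-P;print("ck",np.hypot(*d),np.degrees(np.arctan2(d[1],d[0])))
B=[atz(f,*cr(*q),.032) for q in [(278,202),(432,243),(391,398),(236,356)]]
print([np.degrees(np.arctan2(*(B[(i+1)%4]-B[i])[[1,0]])) for i in range(4)]);print(sense()["time_s"])
E
```

```text
knob [0.57564954 0.00287781 0.134     ] 0.0490858990789107 -23.6900830529517
ptr [0.5645737  0.01014614 0.065     ] 0.03609052646666805 -20.18624889330775
ck 0.06779184598539463 -83.23667539685077
[np.float64(-103.57063088507105), np.float64(166.72520670480353), np.float64(76.20812568002704), np.float64(-13.277133073137364)]
27.95
```

```bash
python3 -c "
from station import *
print(sign_off())"
```

```text
the job is handed in; nothing more can be done
None
```

The clamp is fully shut on the block, and the tap is run to the bottom of the hole and left there. The job was handed in at about 28 s, with the gripper open and clear of everything.

- **Clamp:** I swung it about 91° until it met its stop, at roughly 10 N. It was still shut in the last pictures, with its pad over the block's edge. The stop came about 20° past where I expected it, so I found it by feel.
- **Tapping:** I ran half a turn forward from the bite, about 90° back, half a turn forward and about 90° back. The third forward stroke went on until it bottomed. Cutting force at the knob was steady at about 5 N.
- **Bottom:** On the third stroke the force climbed to 8.9 N. The last step behaved like the block's own spring (about 5.3 N·m per rad), so the tap had stopped. The block twisted about 0.09 rad at most, well under the 0.2 limit. I eased off most of that twist before letting go.
- **Last checks:** The block is back in line with the stand. Crank and pointer are about 345° past the start of bite, within the expected 325–375°. In the pictures the other things look unmoved.
- **Disagreement:** The crank and pointer should line up at the bottom, but I measured −24° and −20°. I put the gap down to reading the pictures.

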